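# Stack the glassworker's rod-rest tree

## Task

Build up the rod rest beside the burner: slide the three loose rest plates, forks up, down onto the splined hub, longest arm first and shortest last, with the arms alternating: the longest points directly away from the stand's fixed arm, the middle one lies above the fixed arm, the shortest points away again. Each plate must lie flat, fully home on the one below; then gently push, without gripping, the keeper bar by its peg until it is fully shut over the hub. Leave the jar, tin and paddle where they are.

Things in the scene. Friction and masses are not known exactly. Their poses are not given: they have to be found in the camera images.
- stand: steel rest stand, fixed, its place and yaw vary. Origin on the hub's axis at bench level, z up. Foot disc 92 mm across, 8 mm high; round shoulder 48 mm across up to 20 mm, where the first plate lies; above it the hub, a cross of two bars 36 mm long, 12 mm wide, along the stand's x and y, straight up to 54 mm, with roof-shaped tops tapering to 60 mm.
- fixed_fork (a point): outer end of the stand's fixed rest arm, which points along the stand's +x; 118 mm from the hub's axis and 12 mm above the bench; the arm is 16 mm wide, 5 mm thick, its fork reaches 27 mm high
- long_center (a point): the longest-armed loose steel plate, 0.10 to 0.17 kg: a flat octagon 60 mm across flats, 10 mm thick, with a cross-shaped hole (slots 15 x 42 mm along its x and y). A flat arm, 16 mm wide, points to its +x and ends 98 mm out in a fork rising 10 mm above the plate. Point: hole centre, half-way up. Lies fork up, any yaw. Grip from above the flats at +-y or either diagonal (45 degree) pair.
- long_fork (a point): the outer end of the arm of the longest-armed plate, 98 mm along the plate's +x from its centre, half-way up the plate
- mid_center (a point): the middle-armed loose steel plate, 0.10 to 0.17 kg: a flat octagon 60 mm across flats, 10 mm thick, with a cross-shaped hole (slots 15 x 42 mm along its x and y). A flat arm, 16 mm wide, points to its +x and ends 78 mm out in a fork rising 10 mm above the plate. Point: hole centre, half-way up. Lies fork up, any yaw. Grip from above the flats at +-y or either diagonal (45 degree) pair.
- mid_fork (a point): the outer end of the arm of the middle-armed plate, 78 mm along the plate's +x from its centre, half-way up the plate
- short_center (a point): the shortest-armed loose steel plate, 0.10 to 0.17 kg: a flat octagon 60 mm across flats, 10 mm thick, with a cross-shaped hole (slots 15 x 42 mm along its x and y). A flat arm, 16 mm wide, points to its +x and ends 58 mm out in a fork rising 10 mm above the plate. Point: hole centre, half-way up. Lies fork up, any yaw. Grip from above the flats at +-y or either diagonal (45 degree) pair.
- short_fork (a point): the outer end of the arm of the shortest-armed plate, 58 mm along the plate's +x from its centre, half-way up the plate
- keeper (a joint): swinging aluminium keeper bar, rad, 0 to 2.7: 0 = shut on its stop, over the hub, pointing from the pivot to the hub's axis; grows as it swings open, anticlockwise from above. Starts at 1.5 to 2.6. Light friction (0.3 N at the peg, damped 0.03 N m s), stays where left; push with a few newtons at most. Bar 14 mm wide, 63 to 69 mm above the bench, reaching 99 mm from the pivot.
- keeper_peg (a point): the round upright steel peg on the keeper bar by which it is pushed, 10 mm thick, from 69 to 97 mm above the bench, 60 mm from the pivot axis; the point is on the peg's axis 83 mm above the bench
- keeper_pivot (a point): the axis of the keeper's pivot, on a 12 mm post, 66 mm above the bench, at x = -60, y = +60 mm in the stand's frame
- jar: bystander: amber glass jar with a steel cap, 60 mm across, 110 mm tall; origin at the centre of its underside
- tin: bystander: plain grey tin, 64 mm across, 60 mm tall; origin at the centre of its underside
- paddle: bystander: flat wooden-handled paddle lying on the bench, 160 mm long, along its own x; origin at the middle of its underside
Not all that is in view belongs to the job. What is shaped like the part that bears mid_center but purple or red is not meant.

How it is judged:
By the outcome, as a careful person would: the job done as asked, in the order asked, and still so for the second after the job is handed in, with the robot touching nothing.
It also fails if it takes over 72 s, if anything falls off the work surface, if the arm or the gripper's body presses on something with over 40 N, if the wrist force passes 120 N, or if a joint passes its speed limit or range.

## Robot

A 6-joint arm with a two-finger parallel gripper is mounted at the origin on the work surface. World frame = base frame: x ahead of the robot, y to its left, z up, the work surface at z = 0. Lengths are in m, angles in rad, forces in N, time in s.
With the tool pointing down it reaches from about 0.25 to 0.85 m from the base axis. Payload 12.5 kg.
Tool frame: the origin (TCP) lies on the centre line of the jaws, within the pads' length; the fingertips stand ahead of it and the grasp point (between the pads) lies 3 mm ahead of it (manip.tips_ahead is the z of the fingertips in the tool frame, in m); z points along the fingers, x is the direction in which the jaws open and shut, and the axes are right-handed (so a half turn about z gives the same grasp; the last joint's range is limited). The gripper opens to 93 mm and grips with 3 to 60 N. Pads are 15 mm wide; open, the fingers measure 128 mm over their backs; the gripper's body (75 mm by 188 mm) begins 65 mm behind the grasp point.
Start: joints at [-1.337, 0.351, 1.652, -0, 1.139, -0.085], TCP at [0.172, -0.522, 0.241] pointing down, gripper open.
Joint ranges: [-2.75, 2.75], [-0.79, 2.1], [0.01, 2.65], [-1.57, 4.71], [0.07, 3.14], [-2.87, 2.87]. Speed limits (rad/s): [2.22, 2.22, 2.79, 3.14, 3.14, 3.14].

## Interface

Orientations are given as a unit quaternion [x, y, z, w].
In Python, from cell import manip gives the robot as it stands.
- The arm moves only by the tool drive_tool, never from a script. Its argument "plan" is a list of rows, each a list of 6 numbers: the shift along the tool's x, y, z scaled (see below), then the turn, a rotation vector about the tool's x, y, z scaled (see below). In form: [[tx, ty, tz, ax, ay, az], ...]. A call has 1 to 8 rows; each row shifts and turns the commanded pose from where the row before left it, along the tool's axes as they then stand; what a row does not reach is not made up. The controller multiplies each number of a shift by 20 mm and each number of a turn by 0.12 rad. A row lasts 1/10 s, in which the tool goes at most 50 mm and 8.59 degrees, less where a joint would pass 70% of its speed; a pose out of reach is approached as far as the arm can. A call with a number of a shift or a turn outside -1 to 1 is refused whole. A call with a gripper value outside its range is refused whole. "claw" is the gripper's target within -1 to 1 (shut at 1, half-way at 0, fully open at -1), set as the call begins (left out, the last holds). The fingers move at their own pace and stop on an object; "grip_force" is the grip in N (left out, the last holds). Time passes only in rows, so rows that do not move let the fingers close. It gives the time, the measured TCP pose, the force and the opening at its end, in the units of the state.
- manip.read_state(): the state, without advancing time (a new reading comes with each control period).
- manip.camera(name): name is "side" or "top"; returns the picture (400x640x3 uint8, red, green, blue); there is no depth.
- manip.calibration(name): a dict with "mtx" (3x3 intrinsics, pixels), "dist" ([k1, k2, p1, p2, k3] as OpenCV has them; the pictures are not rectified), "rvec" (rotation vector, rad) and "tvec" (3), from world to camera coordinates, as OpenCV has them. Camera axes: x right, y down, z forward; pixel columns grow to the right and rows downward; lengths in m; the calibration is good to about 2 mm. A picture is of the moment at which its call begins. calibration takes no time and is no camera call.
- manip.finish_job(): hands the job in, once; it reports no verdict.
Trained networks look in the newest picture that a camera, given by its name, has taken for a name from the list of things; names that differ only in an ending like _2 or _b are one class to them, and where a whole thing is asked for, a point or a joint stands for the part that bears it (a point fixed in the world has none). Each returns a list of dicts, best first, with "p" (0 to 1); they miss things now and then, are a little off and sometimes report something else, mostly with a low value. They report only what shows in the picture. A call takes as long as a camera call. They do not tell look-alikes from the thing itself.
- manip.recognise(name, camera): "position" ([row, column] in pixels, amid what is visible of it).
- manip.pinpoint(name, camera): "position" ([row, column] in pixels: a listed point, or the origin of a listed thing).
The state is a dict: "t": time; "qpos": joint angles; "qvel": joint speeds; "tau": joint torques, N m; "tcp_pos": TCP position; "ee_rot": TCP orientation; "wrist_force": force on the tool from outside, world axes, zero at the start; "wrist_torque": the same for the moment, N m; "finger_gap": finger opening in m.
Only numpy, scipy, OpenCV 4.12 (cv2) and the standard library are available. Lean on these libraries where they do the work, as an engineer would, in place of code of your own. Each camera call takes 0.05 s, during which the arm holds its last target.

## Working session

There is one attempt and no reset: what is moved stays moved. The work goes in short steps, Python scripts to look and compute and a tool call to move; the robot and the scene stay as the last step left them, time stands still between calls to the robot, and variables do not carry over. Pictures are saved under pics/ and viewed, and the job is handed in when it is done.

Besides the shell and the picture viewer there is one more tool, called after "Call:" as a command line: name --pt "numbers of a row" for each row, then --argument value for the rest. drive_tool: Moves the arm, as the interface text tells. Its arguments: {"type":"object","properties":{"plan":{"type":"array"},"claw":{"type":"number"},"grip_force":{"type":"number"}},"required":["plan"]}

```bash
ls; mkdir -p pics
python3 - <<'E'
from cell import manip
import cv2
for n in ("top","side"):
    im=manip.camera(n); cv2.imwrite(f"pics/{n}0.png",im[:,:,::-1])
    c=manip.calibration(n); print(n,c)
s=manip.read_state(); print(s); print(manip.tips_ahead)
E
```

```text
pics
top {'mtx': array([[378.02325892,   0.        , 326.36939961],
       [  0.        , 378.02325892, 198.42931588],
       [  0.        ,   0.        ,   1.        ]]), 'dist': array([-0.01380221,  0.        ,  0.        ,  0.        ,  0.        ]), 'rvec': array([ 2.13962633, -2.11019281,  0.18249059]), 'tvec': array([0.02587142, 0.53557572, 1.16225938])}
side {'mtx': array([[374.1811926 ,   0.        , 318.56259555],
       [  0.        , 374.1811926 , 201.23528299],
       [  0.        ,   0.        ,   1.        ]]), 'dist': array([-0.02980786,  0.        ,  0.        ,  0.        ,  0.        ]), 'rvec': array([ 0.05942353, -2.72945543,  1.4627972 ]), 'tvec': array([0.52062406, 0.06516387, 1.17656815])}
{'t': 0.1, 'qpos': array([-1.33662011e+00,  3.51180933e-01,  1.65233299e+00, -3.98665011e-07,
        1.13911414e+00, -8.45700454e-02]), 'qvel': array([ 8.40164110e-05, -1.91825912e-03, -7.68066786e-04, -1.87233011e-04,
       -1.78540747e-03,  1.68294420e-03]), 'tau': array([ 8.07621582e-04, -4.98026240e+01, -2.85705221e+01,  7.00111454e-02,
        2.38157215e-02, -2.29985170e-05]), 'tcp_pos': array([ 0.17233175, -0.52201028,  0.24016634]), 'ee_rot': array([ 8.10362890e-01, -5.85928082e-01, -3.92522387e-04, -3.37551801e-04]), 'wrist_force': array([ 0.39254671, -0.57426368,  0.30624472]), 'wrist_torque': array([ 0.00450929,  0.04630439, -0.02444212]), 'finger_gap': 0.09323549719557049}
0.022
```

View pics/top0.png

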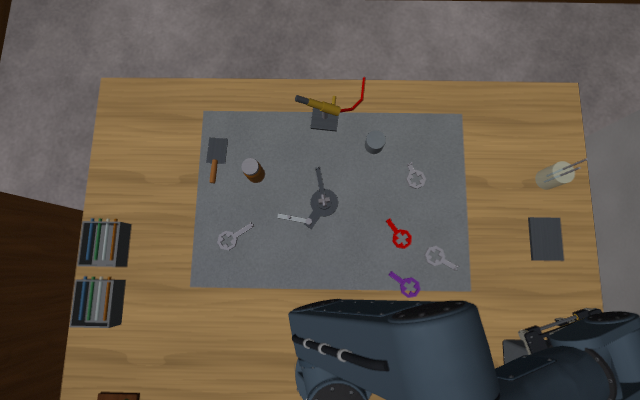

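View pics/side0.png

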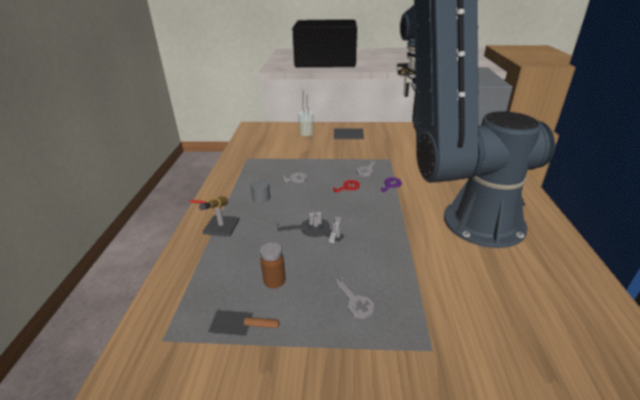

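```bash
cat > h.py <<'E'
from cell import manip
import cv2, numpy as np
from scipy.spatial.transform import Rotation as R
def cal(n):
    c=manip.calibration(n); return c["mtx"],c["dist"],c["rvec"],c["tvec"]
def ray(n,rc,z):
    K,d,r,t=cal(n); u=cv2.undistortPoints(np.array([[[rc[1],rc[0]]]],float),K,d)[0,0]
    Rm=cv2.Rodrigues(r)[0]; o=-Rm.T@t; v=Rm.T@np.array([u[0],u[1],1]); return o+v*(z-o[2])/v[2]
def proj(n,p):
    K,d,r,t=cal(n); q=cv2.projectPoints(np.array(p,float).reshape(-1,1,3),r,t,K,d)[0][:,0]; return q[:,::-1]
E
python3 - <<'E'
from h import *
zs=dict(long_center=.005,long_fork=.005,mid_center=.005,mid_fork=.005,short_center=.005,short_fork=.005,fixed_fork=.012,keeper_peg=.083,keeper_pivot=.066,stand=0,jar=0,tin=0,paddle=0)
for k,z in zs.items():
  for n in("top","side"):
    for r in manip.pinpoint(k,n)[:4]:
        print(k,n,round(r["p"],2),np.round(r["position"],1),np.round(ray(n,r["position"],z)[:2],4))
E
```

```text
long_center top 0.74 [241.1 226. ] [0.3972 0.3587]
long_center side 0.6 [307.8 358.8] [0.4048 0.3617]
long_fork top 0.53 [222.2 252.5] [0.4603 0.2752]
long_fork top 0.39 [244.8 228.5] [0.3854 0.3498]
long_fork side 0.71 [284.5 340. ] [0.4504 0.2872]
mid_center top 0.86 [286.3 407.5] [ 0.2621 -0.2287]
mid_center top 0.6 [241.4 403. ] [ 0.4044 -0.2173]
mid_center top 0.54 [259.3 431.7] [ 0.3481 -0.3087]
mid_center side 0.65 [180.7 394.3] [ 0.2526 -0.2423]
mid_center side 0.61 [185.  352.3] [ 0.409  -0.2082]
mid_center side 0.53 [173.  363.4] [ 0.3645 -0.2986]
mid_fork top 0.88 [273.2 386.8] [ 0.3022 -0.1634]
mid_fork top 0.81 [267.3 457.2] [ 0.3238 -0.3898]
mid_fork top 0.57 [219.3 390.5] [ 0.4761 -0.1778]
mid_fork side 0.72 [194.3 380.9] [ 0.31   -0.1471]
mid_fork side 0.7 [188.6 334.8] [ 0.4726 -0.1817]
mid_fork side 0.44 [164.7 371.3] [ 0.3299 -0.367 ]
short_center top 0.66 [179.7 412.2] [ 0.6104 -0.2525]
short_center top 0.56 [203.5 323. ] [0.5257 0.0445]
short_center top 0.27 [158.3 217.1] [0.6763 0.4062]
short_center side 0.54 [179.  296.8] [ 0.6175 -0.2478]
short_fork top 0.59 [162.7 406.5] [ 0.6689 -0.2348]
short_fork top 0.48 [218.4 287.4] [0.4745 0.1608]
short_fork side 0.54 [178.5 281.2] [ 0.6773 -0.2505]
fixed_fork top 0.65 [167.2 317.6] [0.6475 0.0645]
fixed_fork side 0.84 [232.5 277.6] [0.641  0.0866]
fixed_fork side 0.44 [325.1 247.3] [0.6611 0.4277]
keeper_peg top 0.56 [218.9 286.7] [0.4632 0.1542]
keeper_peg side 0.69 [228.1 336.4] [0.4622 0.1517]
keeper_pivot top 0.81 [222.  307.8] [0.4564 0.09  ]
keeper_pivot side 0.79 [222.7 339.1] [0.4551 0.1041]
stand side 0.55 [226.9 311.7] [0.5409 0.0404]
jar top 0.95 [174.5 256.6] [0.6227 0.2703]
jar side 0.73 [281.2 275.3] [0.6203 0.2766]
tin top 0.67 [147. 373.] [ 0.7243 -0.1229]
tin side 0.16 [227.8 334.8] [0.4684 0.043 ]
paddle top 0.68 [157.3 218.4] [0.6813 0.4036]
paddle side 0.76 [326.2 245.1] [0.6691 0.4218]
```

Run:
```python
import cv2,numpy as np
im=cv2.imread("pics/top0.png"); s=cv2.imread("pics/side0.png")
def c(im,r,cc,h=28):return cv2.resize(im[r-h:r+h,cc-h:cc+h],(260,260),interpolation=cv2.INTER_CUBIC)
a=np.hstack([c(im,232,237),c(im,258,440),c(im,175,412)])
b=np.hstack([c(im,198,320,36),c(s,232,318,45),c(s,300,352)])
cv2.imwrite("pics/z0.png",np.vstack([a,b]))
```

```text
(no output)
```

View pics/z0.png

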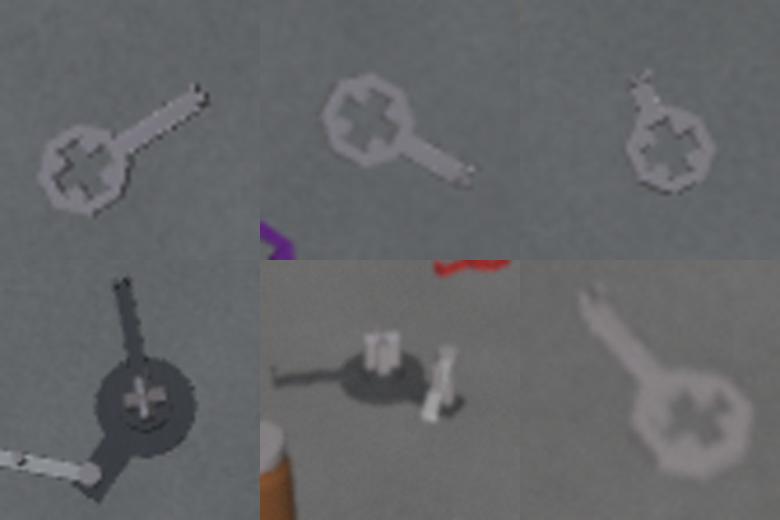

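```bash
cat > fit.py <<'E'
from h import *
from scipy.optimize import minimize, least_squares
SS=6
def poly(w,h,x0=0,y0=0):return np.array([[x0-w/2,y0-h/2],[x0+w/2,y0-h/2],[x0+w/2,y0+h/2],[x0-w/2,y0+h/2]])
def octa(a=.03):
    t=np.tan(np.pi/8)*a;return np.array([[a,-t],[a,t],[t,a],[-t,a],[-a,t],[-a,-t],[-t,-a],[t,-a]])
def disc(r):
    a=np.linspace(0,2*np.pi,64,endpoint=False);return r*np.c_[np.cos(a),np.sin(a)]
def px(cam,P,z,pose,box):
    x,y,th=pose;c,s=np.cos(th),np.sin(th)
    W=np.c_[c*P[:,0]-s*P[:,1]+x,s*P[:,0]+c*P[:,1]+y,np.full(len(P),z)]
    q=proj(cam,W); r0,c0=box[0],box[1]
    return np.c_[(q[:,1]-c0+.5)*SS-.5,(q[:,0]-r0+.5)*SS-.5]
def fill(shape,polys):
    m=np.zeros(shape,np.uint8)
    for p in polys:
        cv2.fillPoly(m,[np.round(p*16).astype(np.int32)],1,shift=4)
    return m
def down(m,box):
    h,w=box[2]-box[0],box[3]-box[1]
    return m.reshape(h,SS,w,SS).mean((1,3))
def layers_plate(cam,pose,L,box,z0=0,z1=.010):
    sh=((box[2]-box[0])*SS,(box[3]-box[1])*SS)
    body=[octa(),poly(L,.016,L/2)]; hole=[poly(.042,.015),poly(.015,.042)]
    top=fill(sh,[px(cam,p,z1,pose,box) for p in body])
    hull=[cv2.convexHull(np.vstack([px(cam,p,z1,pose,box),px(cam,p,z0,pose,box)]).astype(np.float32))[:,0] for p in body]
    out=fill(sh,hull)
    ht=fill(sh,[px(cam,p,z1,pose,box) for p in hole]); hb=fill(sh,[px(cam,p,z0,pose,box) for p in hole])
    t=top&(1-ht); bg=(ht&hb)|(1-out); side=1-t-bg
    return down(t,box),down(side,box)
def layers_stand(cam,pose,box):
    sh=((box[2]-box[0])*SS,(box[3]-box[1])*SS)
    D=disc(.046);A=poly(.118,.016,.059)
    top=fill(sh,[px(cam,D,.008,pose,box),px(cam,A,.0145,pose,box)])
    out=fill(sh,[cv2.convexHull(np.vstack([px(cam,D,.008,pose,box),px(cam,D,0,pose,box)]).astype(np.float32))[:,0],px(cam,A,.0145,pose,box),px(cam,A,.0095,pose,box)])
    return down(top,box),down(out-(out&top),box)
def fit(img,cam,lay,pose0,box,wt=None,step=(.003,.003,.05)):
    I=img[box[0]:box[2],box[1]:box[3]].astype(float).mean(2)
    w=np.ones_like(I) if wt is None else wt
    def cost(p):
        t,s=lay(cam,p); A=np.c_[np.ones(t.size),t.ravel(),s.ravel()]; ww=w.ravel().copy()
        for _ in range(3):
            c=np.linalg.lstsq(A*ww[:,None]**.5,I.ravel()*ww**.5,rcond=None)[0]; r=I.ravel()-A@c
            ww=w.ravel()/(1+(r/15)**2)
        cost.c=c; return (w.ravel()*np.log1p((r/15)**2)).sum()
    best=None
    p=np.array(pose0,float)
    for k in range(3):
        S=np.vstack([p]+[p+np.eye(3)[i]*step[i]*(.5**k)*(-1)**k for i in range(3)])
        m=minimize(cost,p,method="Nelder-Mead",options=dict(initial_simplex=S,xatol=5e-5,fatol=1e-4,maxiter=300)); p=m.x
    cost(p); return p,m.fun,cost.c
E
cat > f1.py <<'E'
from fit import *
ims={n:cv2.imread(f"pics/{n}0.png") for n in("top","side")}
def boxof(cam,P,m=6):
    q=proj(cam,P);r0,c0=np.floor(q.min(0)-m).astype(int);r1,c1=np.ceil(q.max(0)+m).astype(int);return (r0,c0,r1,c1)
for nm,c,f,L in[("long",(.400,.360),(.457,.279),.098),("mid",(.350,-.308),(.324,-.39),.078),("short",(.612,-.25),(.67,-.235),.058)]:
    c=np.array(c);f=np.array(f);th=np.arctan2(*(f-c)[::-1])
    for cam in("top","side"):
        b=boxof(cam,[[c[0]+dx,c[1]+dy,0] for dx in(-.035,.035) for dy in(-.035,.035)]+[[f[0],f[1],0.01]])
        p,v,cc=fit(ims[cam],cam,lambda cm,q:layers_plate(cm,q,L,b),(*c,th),b)
        print(nm,cam,np.round(p[:2]*1000,1),round(np.degrees(p[2]),1),round(v,2),np.round(cc))
for cam in("top","side"):
    b=boxof(cam,[[.526+dx,.045+dy,0] for dx in(-.055,.13) for dy in(-.055,.055)],3)
    h,w=b[2]-b[0],b[3]-b[1]; wt=np.ones((h,w),np.float32)
    th=np.radians(10)
    # exclude keeper post / hub / foot toward pivot
    def ex(P,rad):
        q=proj(cam,P)
        for i in range(len(q)-1):
            cv2.line(wt,(int(q[i][1]-b[1]),int(q[i][0]-b[0])),(int(q[i+1][1]-b[1]),int(q[i+1][0]-b[0])),0,rad)
    H=np.array([.526,.045]);pv=np.array([.456,.095])
    ex([[*H,0.02],[*H,.06]],16)
    ex([[*(H+(pv-H)*.3),.0],[*pv,0.0],[*pv,.07]],13)
    ex([[*pv,.07],[.463,.154,.07]],10)
    p,v,cc=fit(ims[cam],cam,lambda cm,q:layers_stand(cm,q,b),(.526,.045,th),b,wt)
    print("stand",cam,np.round(p[:2]*1000,1),round(np.degrees(p[2]),1),round(v,2),np.round(cc))
    # overlay
    im=cv2.resize(ims[cam],None,fx=4,fy=4,interpolation=cv2.INTER_CUBIC)
    def dr(P,z,col):
        c,s=np.cos(p[2]),np.sin(p[2]);W=np.c_[c*P[:,0]-s*P[:,1]+p[0],s*P[:,0]+c*P[:,1]+p[1],np.full(len(P),z)]
        q=proj(cam,W);cv2.polylines(im,[np.round((q[:,::-1]+.5)*4*16).astype(np.int32)],True,col,1,cv2.LINE_AA,4)
    dr(disc(.046),.008,(0,255,0));dr(poly(.118,.016,.059),.0145,(0,255,0));dr(poly(.036,.012),.054,(0,0,255));dr(poly(.012,.036),.054,(0,0,255));dr(disc(.006)+[-.06,.06],.069,(255,0,0))
    dr(poly(.036,.0001),.06,(0,255,255));dr(poly(.0001,.036),.06,(0,255,255))
    cr=im[b[0]*4:b[2]*4,(b[1]-10)*4:(b[3]+10)*4];cv2.imwrite(f"pics/ov_{cam}.png",cv2.resize(cr,None,fx=1.5,fy=1.5));print(cr.shape)
E
python3 f1.py
```

```text
long top [400.6 356.2] -56.2 87.06 [101.  22. -47.]Traceback (most recent call last):
  File "f1.py", line 9, in <module>
    p,v,cc=fit(ims[cam],cam,lambda cm,q:layers_plate(cm,q,L,b),(*c,th),b)
           ~~~^^^^^^^^^^^^^^^^^^^^^^^^^^^^^^^^^^^^^^^^^^^^^^^^^^^^^^^^^^^
  File "fit.py", line 50, in fit
    m=minimize(cost,p,method="Nelder-Mead",options=dict(initial_simplex=S,xatol=5e-5,fatol=1e-4,maxiter=300)); p=m.x
    res = _minimize_neldermead(fun, x0, args, callback, bounds=bounds,
                               **options)
    fxcc = func(xcc)
    fx = function(np.copy(x), *(wrapper_args + args))
  File "fit.py", line 41, in cost
    t,s=lay(cam,p); A=np.c_[np.ones(t.size),t.ravel(),s.ravel()]; ww=w.ravel().copy()
        ~~~^^^^^^^
  File "f1.py", line 9, in <lambda>
    p,v,cc=fit(ims[cam],cam,lambda cm,q:layers_plate(cm,q,L,b),(*c,th),b)
                                        ~~~~~~~~~~~~^^^^^^^^^^
  File "fit.py", line 28, in layers_plate
    ht=fill(sh,[px(cam,p,z1,pose,box) for p in hole]); hb=fill(sh,[px(cam,p,z0,pose,box) for p in hole])
                                                                   ~~^^^^^^^^^^^^^^^^^^^
  File "fit.py", line 12, in px
    q=proj(cam,W); r0,c0=box[0],box[1]
  File "h.py", line 10, in proj
    K,d,r,t=cal(n); q=cv2.projectPoints(np.array(p,float).reshape(-1,1,3),r,t,K,d)[0][:,0]; return q[:,::-1]
            ~~~^^^
  File "h.py", line 5, in cal
    c=manip.calibration(n); return c["mtx"],c["dist"],c["rvec"],c["tvec"]
ValueError: time passes only in moves, steps and waits
```

```bash
sed -i 's/^def cal(n):/import functools\n@functools.lru_cache\ndef cal(n):/' h.py; python3 f1.py
```

```text
long top [400.6 356.2] -56.2 87.06 [101.  22. -47.]
long side [399.6 358.1] -55.2 119.46 [105.  22.  11.]
mid top [ 360.7 -317.7] -120.1 42.12 [100.  22. -11.]
mid side [ 359.7 -316.1] -118.6 136.95 [108.  18.  14.]
short top [ 613.6 -263.7] 22.8 55.61 [101.  21. -14.]
short side [ 612.6 -262.1] 18.9 34.15 [107.  19.  19.]
stand top [530.5  41.9] 11.6 71.96 [101. -37. -57.]
(248, 244, 3)
stand side [530.   45.5] 11.4 54.41 [106. -35. -23.]
(120, 356, 3)
```

Run:
```python
import cv2,numpy as np
a=cv2.imread("pics/ov_top.png");b=cv2.imread("pics/ov_side.png")
b=cv2.resize(b,(420,int(420*b.shape[0]/b.shape[1])));o=np.zeros((max(a.shape[0],b.shape[0]),a.shape[1]+420,3),np.uint8)
o[:a.shape[0],:a.shape[1]]=a;o[:b.shape[0],a.shape[1]:]=b;cv2.imwrite("pics/ov.png",o)
```

```text
(no output)
```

View pics/ov.png

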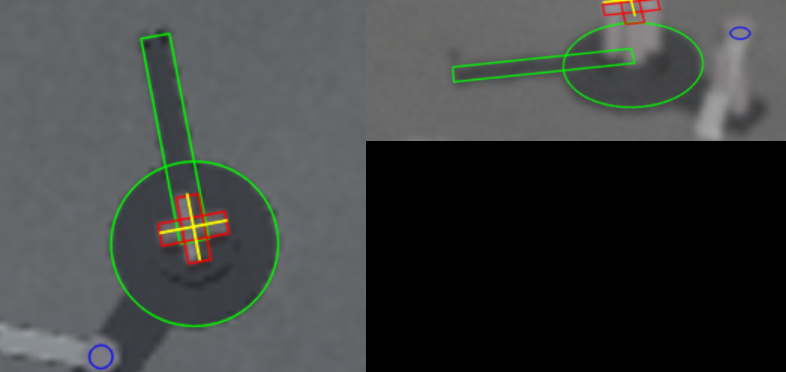

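```bash
cat > plan.py <<'E'
from h import *
import sys
def cur():
    s=manip.read_state(); return np.array(s["tcp_pos"]),R.from_quat(s["ee_rot"]),s
def down(yaw): # tool down, x axis at yaw (deg)
    y=np.radians(yaw); return R.from_matrix(np.array([[np.cos(y),np.sin(y),0],[np.sin(y),-np.cos(y),0],[0,0,-1]]))
def goto(p,r,tp,yaw,rows=None,lin=.95,rev=False):
    """rows from pose p,r to tp,yaw."""
    tr=down(yaw); rv=(r.inv()*tr).as_rotvec()
    if rev: n=np.linalg.norm(rv); rv=rv*(1-2*np.pi/n)
    d=np.array(tp)-p; n=max(1,int(np.ceil(max(np.abs(r.inv().apply(d)).max(),np.linalg.norm(d)*0.75)/(.02*lin)-1e-6)),int(np.ceil(np.abs(rv).max()/.12-1e-6)))
    if rows: n=max(n,rows)
    out=[]
    a,q=p.copy(),r
    tgt=[(p+d*(i+1)/n) for i in range(n)]
    for i in range(n):
        sh=q.inv().apply(tgt[i]-a)/.02
        # greedy clamp
        sh=np.clip(np.round(sh,2),-1,1); tu=np.round(rv/n/.12,3); tu=np.clip(tu,-1,1)
        out.append([float(x) for x in [*sh,*tu]])
        a=a+q.apply(sh*.02); q=q*R.from_rotvec(tu*.12)
    return out,a,q
def chain(wps,**k):
    p,r,s=cur(); allr=[]
    print("at",np.round(p,4),np.degrees(np.arctan2(*r.as_matrix()[1::-1,0])).round(2),"t",s["t"])
    for w in wps:
        o,p,r=goto(p,r,w[:3],w[3],*(w[4:5]));allr+=o
    for i in range(0,len(allr),8): print([[ (0 if x==0 else x) for x in row] for row in allr[i:i+8]])
    print("end",np.round(p,4),len(allr))
def st():
    p,r,s=cur();m=r.as_matrix()
    print("t",round(s["t"],2),"p",np.round(p*1000,1),"yaw",np.degrees(np.arctan2(m[1,0],m[0,0])).round(2),"tilt",np.degrees(m[:2,2]).round(2),"F",np.round(s["wrist_force"],1),"M",np.round(s["wrist_torque"],2),"gap",round(s["finger_gap"]*1000,1),"q6",round(s["qpos"][5],2))
if __name__=="__main__":
    a=eval(sys.argv[1]) if len(sys.argv)>1 else []
    if a: chain(a)
    else: st()
E
python3 plan.py "[(.42,-.1,.2,30),(.4003,.3565,.1,79)]"
```

```text
at [ 0.1724 -0.5223  0.2406] -71.73 t 1.4
[[-0.81, -0.92, 0.1, 0, 0, -0.74], [-0.72, -0.99, 0.1, 0, 0, -0.74], [-0.64, -1.0, 0.1, 0, 0, -0.74], [-0.53, -1.0, 0.11, 0, 0, -0.74], [-0.43, -1.0, 0.1, 0, 0, -0.74], [-0.31, -1.0, 0.1, 0, 0, -0.74], [-0.19, -1.0, 0.1, 0, 0, -0.74], [-0.06, -1.0, 0.1, 0, 0, -0.74]]
[[0.06, -1.0, 0.1, 0, 0, -0.74], [0.2, -1.0, 0.11, 0, 0, -0.74], [0.31, -1.0, 0.1, 0, 0, -0.74], [0.45, -1.0, 0.1, 0, 0, -0.74], [0.56, -1.0, 0.1, 0, 0, -0.74], [0.68, -1.0, 0.1, 0, 0, -0.74], [0.78, -1.0, 0.1, 0, 0, -0.74], [0.87, -1.0, 0.1, 0, 0, -0.74]]
[[0.97, -1.0, 0.11, 0, 0, -0.74], [1.0, -1.0, 0.1, 0, 0, -0.74], [1.0, -1.0, 0.1, 0, 0, -0.74], [1.0, -1.0, 0.1, 0, 0, -0.74], [0.48, -0.93, 0.22, 0, 0, -0.31], [0.51, -0.92, 0.21, 0, 0, -0.31], [0.54, -0.89, 0.22, 0, 0, -0.31], [0.58, -0.88, 0.22, 0, 0, -0.31]]
[[0.61, -0.85, 0.22, 0, 0, -0.31], [0.64, -0.83, 0.21, 0, 0, -0.31], [0.67, -0.8, 0.22, 0, 0, -0.31], [0.7, -0.78, 0.22, 0, 0, -0.31], [0.73, -0.75, 0.22, 0, 0, -0.31], [0.75, -0.72, 0.21, 0, 0, -0.31], [0.79, -0.7, 0.22, 0, 0, -0.31], [0.8, -0.67, 0.22, 0, 0, -0.31]]
[[0.84, -0.63, 0.22, 0, 0, -0.31], [0.85, -0.61, 0.21, 0, 0, -0.31], [0.88, -0.57, 0.22, 0, 0, -0.31], [0.89, -0.54, 0.22, 0, 0, -0.31], [0.92, -0.5, 0.22, 0, 0, -0.31], [0.94, -0.47, 0.21, 0, 0, -0.31], [0.95, -0.44, 0.22, 0, 0, -0.31], [0.97, -0.4, 0.22, 0, 0, -0.31]]
[[0.98, -0.36, 0.22, 0, 0, -0.31], [0.99, -0.33, 0.21, 0, 0, -0.31], [1.0, -0.29, 0.22, 0, 0, -0.31]]
end [0.4002 0.3563 0.1   ] 43
```

Call:
drive_tool --pt "-0.8 -0.92 0.1 0 0 -0.74" --pt "-0.7 -1 0.1 0 0 -0.74" --pt "-0.6 -1 0.1 0 0 -0.74" --pt "-0.5 -1 0.1 0 0 -0.74" --pt "-0.4 -1 0.1 0 0 -0.74" --pt "-0.3 -1 0.1 0 0 -0.74" --pt "-0.2 -1 0.1 0 0 -0.74" --pt "-0.05 -1 0.1 0 0 -0.74" --claw -1

```text
t: 2.2
tcp_pos: [0.2631, -0.369, 0.2247]
ee_rot: [0.964, -0.266, 0.0, 0.0]
wrist_force: [-0.6, 0.0, 0.7]
finger_gap: 0.0929
```

Call:
drive_tool --pt "0.05 -1 0.1 0 0 -0.74" --pt "0.2 -1 0.1 0 0 -0.74" --pt "0.3 -1 0.1 0 0 -0.74" --pt "0.45 -1 0.1 0 0 -0.74" --pt "0.55 -1 0.1 0 0 -0.74" --pt "0.7 -1 0.1 0 0 -0.74" --pt "0.8 -1 0.1 0 0 -0.74" --pt "0.85 -1 0.1 0 0 -0.74"

```text
t: 3.0
tcp_pos: [0.3757, -0.2255, 0.2087]
ee_rot: [0.996, 0.086, 0.0, 0.0]
wrist_force: [0.9, 0.7, 0.3]
finger_gap: 0.0931
```

Call:
drive_tool --pt "0.97 -1 0.1 0 0 -0.74" --pt "1 -1 0.1 0 0 -0.74" --pt "1 -1 0.1 0 0 -0.74" --pt "1 -1 0.1 0 0 -0.74" --pt "0.5 -0.9 0.22 0 0 -0.31" --pt "0.5 -0.9 0.22 0 0 -0.31" --pt "0.55 -0.9 0.22 0 0 -0.31" --pt "0.6 -0.9 0.22 0 0 -0.31"

```text
t: 3.8
tcp_pos: [0.4232, -0.042, 0.183]
ee_rot: [0.944, 0.331, 0.0, 0.0]
wrist_force: [1.4, -0.6, 0.2]
finger_gap: 0.093
```

Call:
drive_tool --pt "0.6 -0.85 0.22 0 0 -0.31" --pt "0.65 -0.83 0.22 0 0 -0.31" --pt "0.67 -0.8 0.22 0 0 -0.31" --pt "0.7 -0.78 0.22 0 0 -0.31" --pt "0.73 -0.75 0.22 0 0 -0.31" --pt "0.75 -0.72 0.22 0 0 -0.31" --pt "0.79 -0.7 0.22 0 0 -0.31" --pt "0.8 -0.67 0.22 0 0 -0.31"

```text
t: 4.6
tcp_pos: [0.4145, 0.1253, 0.1478]
ee_rot: [0.884, 0.467, 0.0, 0.0]
wrist_force: [-0.5, -0.0, 0.2]
finger_gap: 0.0926
```

Call:
drive_tool --pt "0.84 -0.63 0.22 0 0 -0.31" --pt "0.85 -0.6 0.22 0 0 -0.31" --pt "0.88 -0.57 0.22 0 0 -0.31" --pt "0.9 -0.54 0.22 0 0 -0.31" --pt "0.92 -0.5 0.22 0 0 -0.31" --pt "0.94 -0.47 0.22 0 0 -0.31" --pt "0.95 -0.44 0.22 0 0 -0.31" --pt "0.97 -0.4 0.22 0 0 -0.31"

```text
t: 5.4
tcp_pos: [0.4061, 0.2928, 0.1125]
ee_rot: [0.805, 0.593, 0.0, 0.0]
wrist_force: [0.4, -0.5, 0.3]
finger_gap: 0.093
```

```bash
python3 plan.py; python3 plan.py "[(.4003,.3565,.04,79),(.4003,.3565,.024,79)]"
```

```text
t 5.4 p [406.1 292.8 112.5] yaw 72.74 tilt [0.01 0.  ] F [ 0.4 -0.5  0.3] M [ 0.03 -0.18  0.06] gap 93.0 q6 -0.74
at [0.4061 0.2928 0.1125] 72.74 t 5.4
[[0.74, -0.31, 0.91, 0, 0, -0.227], [0.75, -0.28, 0.9, 0, 0, -0.227], [0.75, -0.27, 0.91, 0, 0, -0.227], [0.76, -0.24, 0.91, 0, 0, -0.227], [0, 0, 0.8, 0.001, -0.001, -0.002]]
end [0.4003 0.3565 0.0239] 5
```

Call:
drive_tool --pt "0.74 -0.31 0.4 0 0 -0.23" --pt "0.75 -0.28 0.4 0 0 -0.23" --pt "0.75 -0.27 0.4 0 0 -0.23" --pt "0.76 -0.24 0.4 0 0 -0.23" --pt "0 0 0 0 0 0"

```text
t: 5.9
tcp_pos: [0.3998, 0.3568, 0.0794]
ee_rot: [0.771, 0.637, -0.001, -0.0]
wrist_force: [1.4, 1.1, 0.2]
finger_gap: 0.093
```

```bash
python3 plan.py; python3 plan.py "[(.4003,.3565,.024,79)]"
```

```text
t 5.9 p [399.8 356.8  79.4] yaw 79.12 tilt [-0.06 -0.03] F [1.4 1.1 0.2] M [ 0.04 -0.16 -0.01] gap 93.0 q6 -0.74
at [0.3998 0.3568 0.0794] 79.12 t 5.9
[[0, 0.01, 0.92, -0.002, 0.002, 0.006], [-0.01, 0.01, 0.93, -0.002, 0.002, 0.006], [0, 0.01, 0.92, -0.002, 0.002, 0.006]]
end [0.4003 0.3565 0.024 ] 3
```

Call:
drive_tool --pt "0 0 0.92 0 0 0" --pt "0 0 0.93 0 0 0" --pt "0 0 0.9 0 0 0" --pt "0 0 0 0 0 0"

```text
t: 6.3
tcp_pos: [0.3995, 0.3545, 0.024]
ee_rot: [0.772, 0.636, -0.002, -0.0]
wrist_force: [-0.9, -0.4, 0.8]
finger_gap: 0.093
```

Call:
drive_tool --pt "0 0 0 0 0 0" --pt "0 0 0 0 0 0" --pt "0 0 0 0 0 0" --pt "0 0 0 0 0 0" --pt "0 0 0 0 0 0" --claw 0.5 --grip_force 20

```text
t: 6.8
tcp_pos: [0.4006, 0.3557, 0.0261]
ee_rot: [0.772, 0.636, 0.0, -0.0]
wrist_force: [0.6, 0.0, 4.1]
finger_gap: 0.0598
```

```bash
python3 plan.py
```

```text
t 6.8 p [400.6 355.7  26.1] yaw 78.97 tilt [0.04 0.04] F [0.6 0.  4.1] M [ 0.01 -0.08  0.01] gap 59.8 q6 -0.74
```

Call:
drive_tool --pt "0 0 0 0 0 0" --pt "0 0 0 0 0 0" --pt "0 0 0 0 0 1" --pt "0 0 0 0 0 1" --pt "0 0 0 0 0 1" --pt "0 0 0 0 0 1" --pt "0 0 0 0 0 1" --pt "0 0 0 0 0 1" --claw -0.75

```text
t: 7.6
tcp_pos: [0.4003, 0.3555, 0.0256]
ee_rot: [0.947, 0.321, -0.0, 0.0]
wrist_force: [-0.3, 0.3, -0.6]
finger_gap: 0.0812
```

```bash
python3 plan.py;python3 plan.py "[(.4006,.3557,.0255,-11)]"
```

```text
t 7.6 p [400.3 355.5  25.6] yaw 37.44 tilt [-0.01 -0.01] F [-0.3  0.3 -0.6] M [ 0.   -0.12 -0.04] gap 81.2 q6 -0.01
at [0.4003 0.3555 0.0256] 37.44 t 7.6
[[0, 0, 0, 0, 0, 0.881], [0, 0, 0, 0, 0, 0.881], [0.01, 0, 0, 0, 0, 0.881], [0, 0, 0, 0, 0, 0.881], [0, 0, 0, 0, 0, 0.881], [0, 0, 0, 0, 0, 0.881], [0, -0.01, 0, 0, 0, 0.881], [0.01, 0, 0, 0, 0, 0.881]]
end [0.4007 0.3557 0.0256] 8
```

Call:
drive_tool --pt "0 0 0 0 0 0.88" --pt "0 0 0 0 0 0.88" --pt "0 0 0 0 0 0.88" --pt "0 0 0 0 0 0.88" --pt "0 0 0 0 0 0.88" --pt "0 0 0 0 0 0.88" --pt "0 0 0 0 0 0.88" --pt "0 0 0 0 0 0.88"

```text
t: 8.4
tcp_pos: [0.4003, 0.3554, 0.0255]
ee_rot: [0.995, -0.095, -0.0, 0.0]
wrist_force: [-0.3, 0.0, 0.9]
finger_gap: 0.0814
```

Call:
drive_tool --pt "0 0 0 0 0 0" --pt "0 0 0 0 0 0" --pt "0 0 0 0 0 0" --pt "0 0 0 0 0 0" --claw 0.5 --grip_force 30

```text
t: 8.8
tcp_pos: [0.4004, 0.3555, 0.0256]
ee_rot: [0.996, -0.092, -0.0, 0.0]
wrist_force: [0.5, 0.3, -0.3]
finger_gap: 0.0594
```

```bash
python3 plan.py; python3 plan.py "[(.4006,.3557,.11,-11),(.5304,.0425,.115,-123.4)]"
```

```text
t 8.8 p [400.4 355.5  25.6] yaw -10.6 tilt [-0. -0.] F [ 0.5  0.3 -0.3] M [-0.07 -0.04  0.  ] gap 59.4 q6 0.82
at [0.4004 0.3555 0.0256] -10.6 t 8.8
[[0, 0, -0.84, 0, 0, 0.012], [0, 0, -0.85, 0, 0, 0.012], [0.01, -0.01, -0.84, 0, 0, 0.012], [0, 0, -0.85, 0, 0, 0.012], [0, 0, -0.84, 0, 0, 0.012], [0.55, 0.83, -0.01, 0, 0, 0.962], [0.64, 0.76, -0.02, 0, 0, 0.962], [0.73, 0.69, -0.01, 0, 0, 0.962]]
[[0.8, 0.59, -0.02, 0, 0, 0.962], [0.86, 0.5, -0.01, 0, 0, 0.962], [0.92, 0.4, -0.02, 0, 0, 0.962], [0.95, 0.28, -0.01, 0, 0, 0.962], [0.98, 0.18, -0.02, 0, 0, 0.962], [1.0, 0.06, -0.01, 0, 0, 0.962], [0.99, -0.05, -0.02, 0, 0, 0.962], [0.99, -0.17, -0.01, 0, 0, 0.962]]
[[0.95, -0.28, -0.02, 0, 0, 0.962], [0.92, -0.39, -0.01, 0, 0, 0.962], [0.87, -0.49, -0.02, 0, 0, 0.962], [0.81, -0.59, -0.01, 0, 0, 0.962], [0.73, -0.67, -0.01, 0, 0, 0.962], [0.65, -0.76, -0.02, 0, 0, 0.962]]
end [0.5304 0.0425 0.115 ] 22
```

```bash
python3 plan.py "[(.4004,.3555,.1,-11),(.5304,.0425,.15,-123.4)]"
```

```text
at [0.4004 0.3555 0.0256] -10.6 t 8.8
[[0, 0, -0.93, 0, 0, 0.015], [0, 0, -0.93, 0, 0, 0.015], [0, 0, -0.93, 0, 0, 0.015], [0, 0, -0.93, 0, 0, 0.015], [0.55, 0.83, -0.15, 0, 0, 0.962], [0.64, 0.76, -0.14, 0, 0, 0.962], [0.73, 0.68, -0.15, 0, 0, 0.962], [0.8, 0.6, -0.15, 0, 0, 0.962]]
[[0.87, 0.5, -0.15, 0, 0, 0.962], [0.91, 0.39, -0.14, 0, 0, 0.962], [0.95, 0.29, -0.15, 0, 0, 0.962], [0.99, 0.17, -0.15, 0, 0, 0.962], [0.99, 0.06, -0.14, 0, 0, 0.962], [1.0, -0.05, -0.15, 0, 0, 0.962], [0.98, -0.17, -0.15, 0, 0, 0.962], [0.96, -0.28, -0.14, 0, 0, 0.962]]
[[0.92, -0.39, -0.15, 0, 0, 0.962], [0.86, -0.49, -0.15, 0, 0, 0.962], [0.81, -0.59, -0.15, 0, 0, 0.962], [0.73, -0.67, -0.14, 0, 0, 0.962], [0.65, -0.76, -0.15, 0, 0, 0.962]]
end [0.5304 0.0425 0.15  ] 21
```

Call:
drive_tool --pt "0 0 -0.9 0 0 0.01" --pt "0 0 -1 0 0 0.02" --pt "0 0 -1 0 0 0.02" --pt "0 0 -1 0 0 0" --pt "0.55 0.83 -0.3 0 0 0.96" --pt "0.64 0.76 -0.3 0 0 0.96" --pt "0.73 0.68 -0.3 0 0 0.96" --pt "0.8 0.6 -0.3 0 0 0.96"

```text
t: 9.6
tcp_pos: [0.431, 0.2811, 0.1278]
ee_rot: [0.947, -0.322, -0.0, 0.0]
wrist_force: [0.5, 0.6, 0.2]
finger_gap: 0.0597
```

Call:
drive_tool --pt "0.87 0.5 -0.25 0 0 0.96" --pt "0.91 0.4 -0.2 0 0 0.96" --pt "0.95 0.29 -0.2 0 0 0.96" --pt "1 0.17 0 0 0 0.96" --pt "1 0.06 0 0 0 0.96" --pt "1 -0.05 0 0 0 0.96" --pt "1 -0.17 0 0 0 0.96" --pt "0.96 -0.28 0 0 0 0.96"

```text
t: 10.4
tcp_pos: [0.4927, 0.1329, 0.1405]
ee_rot: [-0.704, 0.71, 0.0, -0.0]
wrist_force: [0.5, 0.5, -0.6]
finger_gap: 0.0592
```

```bash
python3 plan.py; python3 plan.py "[(.5304,.0425,.14,-123.4)]"
```

```text
t 10.4 p [492.7 132.9 140.5] yaw -90.44 tilt [-0.01 -0.  ] F [ 0.5  0.5 -0.6] M [ 0.03 -0.03 -0.02] gap 59.2 q6 1.75
at [0.4927 0.1329 0.1405] -90.44 t 10.4
[[0.9, -0.38, 0.01, 0, 0, 0.959], [0.85, -0.49, 0, 0, 0, 0.959], [0.79, -0.58, 0.01, 0, 0, 0.959], [0.72, -0.66, 0, 0, 0, 0.959], [0.64, -0.75, 0.01, 0, 0, 0.959]]
end [0.5304 0.0424 0.1399] 5
```

Call:
drive_tool --pt "0.9 -0.38 0.5 0 0 0.96" --pt "0.85 -0.49 0.5 0 0 0.96" --pt "0.79 -0.58 0.4 0 0 0.96" --pt "0.72 -0.66 0.4 0 0 0.96" --pt "0.64 -0.75 0.3 0 0 0.96" --pt "0 0 0 0 0 0"

```text
t: 11.0
tcp_pos: [0.5308, 0.0418, 0.0979]
ee_rot: [-0.474, 0.881, 0.0, -0.0]
wrist_force: [-0.5, 0.3, 0.1]
finger_gap: 0.0593
```

Run:
```python
from h import *
for n in("top","side"): cv2.imwrite(f"pics/{n}1.png",manip.camera(n)[:,:,::-1])
from plan import st; st()
a=cv2.imread("pics/top1.png")[130:260,250:400];b=cv2.imread("pics/side1.png")[150:280,250:400]
cv2.imwrite("pics/z1.png",cv2.resize(np.hstack([a,b]),(800,347),interpolation=cv2.INTER_CUBIC))
```

```text
t 11.1 p [530.3  43.5  98.5] yaw -123.09 tilt [-0.03  0.01] F [ 0.4  0.3 -0.7] M [0.05 0.02 0.04] gap 59.4 q6 2.14
```

View pics/z1.png

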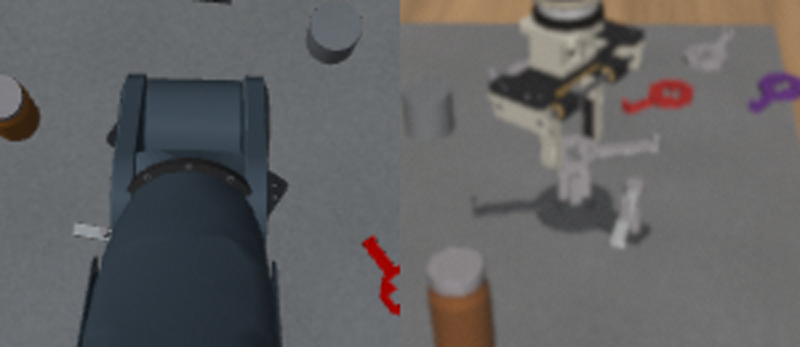

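```bash
cat > f2.py <<'E'
from fit import *
im=cv2.imread("pics/side1.png");cam="side"
P0=(.5305,.043,np.radians(191.6))
def boxof(cam,P,m=4):
    q=proj(cam,P);r0,c0=np.floor(q.min(0)-m).astype(int);r1,c1=np.ceil(q.max(0)+m).astype(int);return (r0,c0,r1,c1)
c,s=np.cos(P0[2]),np.sin(P0[2])
b=boxof(cam,[[P0[0]+dx,P0[1]+dy,.075] for dx in(-.1,.04) for dy in(-.04,.04)])
wt=np.ones((b[2]-b[0],b[3]-b[1]),np.float32)
for z0 in(.0725,):
    p,v,cc=fit(im,cam,lambda cm,q:layers_plate(cm,q,.098,b,z0,z0+.01),P0,b,wt)
    print(z0,np.round(p[:2]*1000,1),np.degrees(p[2])%360,v,np.round(cc))
big=cv2.resize(im,None,fx=6,fy=6,interpolation=cv2.INTER_CUBIC)
def dr(P,z,col,p):
    c,s=np.cos(p[2]),np.sin(p[2]);W=np.c_[c*P[:,0]-s*P[:,1]+p[0],s*P[:,0]+c*P[:,1]+p[1],np.full(len(P),z)]
    q=proj(cam,W);cv2.polylines(big,[np.round((q[:,::-1]+.5)*6*16).astype(np.int32)],True,col,1,cv2.LINE_AA,4)
for z in(z0,z0+.01):
    dr(octa(),z,(0,255,0),p);dr(poly(.098,.016,.049),z,(0,255,0),p)
S=(.530,.0455,np.radians(11.5))
for z in(.02,.054):
    dr(poly(.036,.012),z,(0,0,255),S);dr(poly(.012,.036),z,(0,0,255),S)
dr(disc(.024),.02,(255,0,0),S);dr(disc(.046),.008,(255,0,0),S)
cv2.imwrite("pics/ov1.png",big[180*6:250*6,270*6:360*6])
E
python3 f2.py
```

```text
0.0725 [533.5  44.1] 191.72805347927456 445.01889283859646 [112.  22.  23.]
```

View pics/ov1.png

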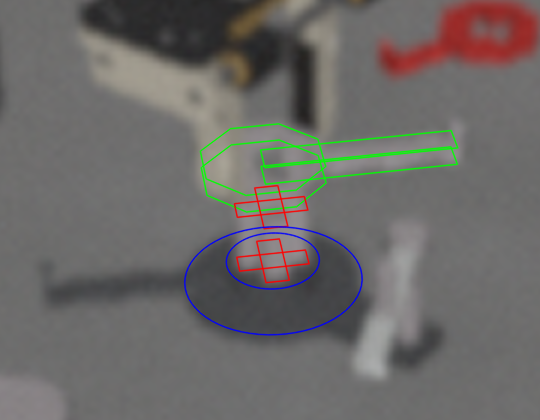

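Call:
drive_tool --pt "-0.02 0.01 0.5 0 0 0" --pt "0 0 0.2 0 0 0" --pt "0 0 0 0 0 0"

```text
t: 11.4
tcp_pos: [0.53, 0.0444, 0.0839]
ee_rot: [-0.476, 0.879, 0.0, -0.001]
wrist_force: [-0.0, -0.1, -1.2]
finger_gap: 0.0591
```

Call:
drive_tool --pt "0 0 0.1 0 0 0" --pt "0 0 0.1 0 0 0"

```text
t: 11.6
tcp_pos: [0.5308, 0.044, 0.0807]
ee_rot: [-0.476, 0.88, -0.0, 0.0]
wrist_force: [0.7, -0.4, -0.8]
finger_gap: 0.0592
```

```bash
python3 plan.py
```

```text
t 11.6 p [530.8  44.   80.7] yaw -123.2 tilt [0.02 0.  ] F [ 0.7 -0.4 -0.8] M [0.09 0.05 0.06] gap 59.2 q6 2.15
```

Call:
drive_tool --pt "0 0 0.1 0 0 0" --pt "0 0 0.1 0 0 0" --pt "0 0 0.1 0 0 0"

```text
t: 11.9
tcp_pos: [0.5307, 0.0438, 0.0745]
ee_rot: [-0.475, 0.88, 0.0, -0.0]
wrist_force: [0.1, -0.4, -1.1]
finger_gap: 0.0595
```

```bash
python3 plan.py
```

```text
t 11.9 p [530.7  43.8  74.5] yaw -123.23 tilt [-0.  0.] F [ 0.1 -0.4 -1.1] M [ 0.14  0.06 -0.  ] gap 59.5 q6 2.15
```

Call:
drive_tool --pt "0 0 0.25 0 0 0" --pt "0 0 0.25 0 0 0" --pt "0 0 0.25 0 0 0"

```text
t: 12.2
tcp_pos: [0.5306, 0.0438, 0.0591]
ee_rot: [-0.475, 0.88, 0.0, -0.0]
wrist_force: [-0.5, 1.1, -1.3]
finger_gap: 0.0594
```

Call:
drive_tool --pt "0 0 0.2 0 0 0" --pt "0 0 0.2 0 0 0" --pt "0 0 0.1 0 0 0" --pt "0 0 0 0 0 0"

```text
t: 12.6
tcp_pos: [0.5305, 0.0438, 0.0493]
ee_rot: [-0.475, 0.88, 0.0, -0.0]
wrist_force: [-0.5, 0.1, -0.7]
finger_gap: 0.0597
```

```bash
python3 plan.py
```

```text
t 12.6 p [530.5  43.8  49.3] yaw -123.23 tilt [-0.03 -0.  ] F [-0.5  0.1 -0.7] M [ 0.07 -0.03 -0.  ] gap 59.7 q6 2.15
```

Call:
drive_tool --pt "0 0 0.1 0 0 0" --pt "0 0 0.07 0 0 0" --pt "0 0 0.05 0 0 0" --pt "0 0 0 0 0 0"

```text
t: 13.0
tcp_pos: [0.5307, 0.0438, 0.0456]
ee_rot: [-0.475, 0.88, -0.0, 0.0]
wrist_force: [-0.8, -0.3, 5.0]
finger_gap: 0.0593
```

```bash
python3 plan.py
```

```text
t 13.0 p [530.7  43.8  45.6] yaw -123.23 tilt [0. 0.] F [-0.8 -0.3  5. ] M [0.07 0.35 0.02] gap 59.3 q6 2.15
```

Call:
drive_tool --pt "0 0 0 0 0 0" --pt "0 0 0 0 0 0" --pt "0 0 0 0 0 0" --pt "0 0 -0.2 0 0 0" --pt "0 0 -0.8 0 0 0" --pt "0 0 -1 0 0 0" --pt "0 0 -1 0 0 0" --pt "0 0 -1 0 0 0" --claw -0.7

```text
t: 13.8
tcp_pos: [0.5306, 0.0438, 0.1263]
ee_rot: [-0.475, 0.88, -0.0, 0.0]
wrist_force: [0.3, -0.1, -1.1]
finger_gap: 0.0789
```

```bash
python3 plan.py "[(.3602,-.3169,.08,15.5)]"
```

```text
at [0.5306 0.0438 0.1263] -123.23 t 13.8
[[0.94, -0.13, 0.11, 0, 0, -0.961], [0.95, -0.02, 0.11, 0, 0, -0.961], [0.95, 0.08, 0.11, 0, 0, -0.961], [0.93, 0.2, 0.11, 0, 0, -0.961], [0.9, 0.3, 0.11, 0, 0, -0.961], [0.86, 0.4, 0.11, 0, 0, -0.961], [0.81, 0.5, 0.11, 0, 0, -0.961], [0.74, 0.59, 0.11, 0, 0, -0.961]]
[[0.67, 0.67, 0.11, 0, 0, -0.961], [0.59, 0.74, 0.11, 0, 0, -0.961], [0.51, 0.81, 0.11, 0, 0, -0.961], [0.4, 0.86, 0.11, 0, 0, -0.961], [0.31, 0.9, 0.11, 0, 0, -0.961], [0.19, 0.93, 0.11, 0, 0, -0.961], [0.09, 0.94, 0.11, 0, 0, -0.961], [-0.02, 0.95, 0.11, 0, 0, -0.961]]
[[-0.12, 0.94, 0.11, 0, 0, -0.961], [-0.24, 0.92, 0.11, 0, 0, -0.961], [-0.34, 0.89, 0.11, 0, 0, -0.961], [-0.44, 0.84, 0.11, 0, 0, -0.961], [-0.54, 0.79, 0.11, 0, 0, -0.961]]
end [ 0.3601 -0.317   0.08  ] 21
```

Call:
drive_tool --pt "0.94 -0.13 0 0 0 -0.96" --pt "0.95 -0.02 0 0 0 -0.96" --pt "0.95 0.08 0 0 0 -0.96" --pt "0.93 0.2 0 0 0 -0.96" --pt "0.9 0.3 0.1 0 0 -0.96" --pt "0.86 0.4 0.1 0 0 -0.96" --pt "0.81 0.5 0.1 0 0 -0.96" --pt "0.74 0.59 0.1 0 0 -0.96" --claw -1

```text
t: 14.6
tcp_pos: [0.4654, -0.0943, 0.1174]
ee_rot: [0.818, -0.575, 0.0, -0.0]
wrist_force: [0.3, -0.1, 0.1]
finger_gap: 0.093
```

Call:
drive_tool --pt "0.67 0.67 0.15 0 0 -0.96" --pt "0.6 0.74 0.15 0 0 -0.96" --pt "0.5 0.8 0.15 0 0 -0.96" --pt "0.4 0.86 0.15 0 0 -0.96" --pt "0.3 0.9 0.15 0 0 -0.96" --pt "0.2 0.93 0.15 0 0 -0.96" --pt "0.1 0.94 0.15 0 0 -0.96" --pt "0 0.95 0.15 0 0 -0.96"

```text
t: 15.4
tcp_pos: [0.4009, -0.2317, 0.0934]
ee_rot: [0.989, -0.151, 0.0, 0.0]
wrist_force: [-0.0, 0.5, -0.0]
finger_gap: 0.0932
```

```bash
python3 - <<'E'
from h import *
for n in("top","side"): cv2.imwrite(f"pics/{n}2.png",manip.camera(n)[:,:,::-1])
a=cv2.imread("pics/top2.png")[130:260,250:400];b=cv2.imread("pics/side2.png")[150:280,250:400]
cv2.imwrite("pics/z2.png",cv2.resize(np.hstack([a,b]),(800,347),interpolation=cv2.INTER_CUBIC))
E
python3 plan.py "[(.3602,-.3169,.08,15.5)]"
```

```text
at [ 0.4007 -0.2322  0.0932] -17.58 t 15.5
[[-0.13, 0.93, 0.13, 0, 0, -0.962], [-0.24, 0.91, 0.14, 0, 0, -0.962], [-0.34, 0.87, 0.13, 0, 0, -0.962], [-0.43, 0.83, 0.13, 0, 0, -0.962], [-0.53, 0.78, 0.13, 0, 0, -0.962]]
end [ 0.3603 -0.317   0.0801] 5
```

View pics/z2.png

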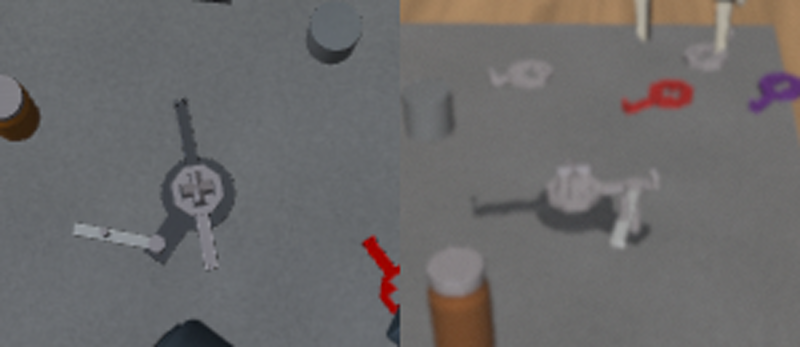

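The long plate lies on the stand (crop ≈(195,190)), with its arm pointing away from the fixed arm and sitting flat. On to the mid plate.

Call:
drive_tool --pt "-0.13 0.93 0 0 0 -0.96" --pt "-0.24 0.91 0 0 0 -0.96" --pt "-0.34 0.87 0 0 0 -0.96" --pt "-0.43 0.83 0.2 0 0 -0.96" --pt "-0.53 0.78 0.2 0 0 -0.96" --pt "0 0 0 0 0 0"

```text
t: 16.1
tcp_pos: [0.3605, -0.3164, 0.0852]
ee_rot: [0.991, 0.133, 0.0, 0.0]
wrist_force: [0.4, 0.8, 0.2]
finger_gap: 0.0928
```

```bash
python3 - <<'E'
from h import *
for n in("side",): cv2.imwrite(f"pics/{n}3.png",manip.camera(n)[:,:,::-1])
b=cv2.imread("pics/side3.png")[110:230,310:440]
cv2.imwrite("pics/z3.png",cv2.resize(b,(520,480),interpolation=cv2.INTER_CUBIC))
E
python3 plan.py "[(.3602,-.3169,.0256,15.5)]"
```

```text
at [ 0.3608 -0.3155  0.0853] 15.08 t 16.15
[[-0.01, 0.01, 0.75, 0, 0, -0.015], [-0.01, 0.02, 0.74, 0, 0, -0.015], [-0.02, 0.01, 0.75, 0, 0, -0.015], [-0.01, 0.02, 0.75, 0, 0, -0.015]]
end [ 0.3602 -0.317   0.0255] 4
```

View pics/z3.png

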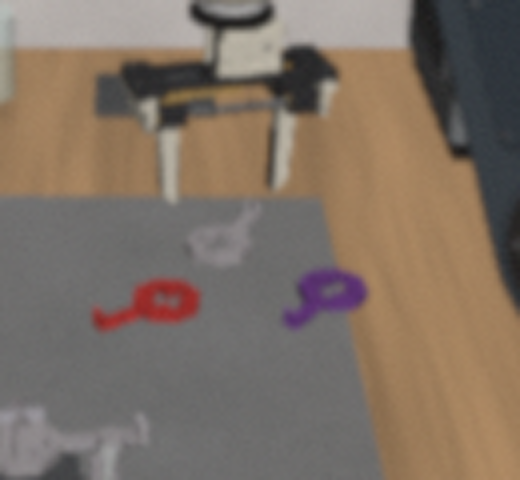

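The open jaws hang centred over the grey mid plate (crop ≈(220,240)). Next I go down and squeeze.

Call:
drive_tool --pt "-0.01 0.01 0.75 0 0 -0.02" --pt "-0.01 0.01 0.75 0 0 -0.02" --pt "-0.01 0.01 0.75 0 0 -0.02" --pt "-0.01 0.01 0.75 0 0 0" --pt "0 0 0 0 0 0"

```text
t: 16.65
tcp_pos: [0.3601, -0.315, 0.0242]
ee_rot: [0.991, 0.136, -0.001, -0.001]
wrist_force: [-1.0, 0.1, 0.8]
finger_gap: 0.0931
```

Call:
drive_tool --pt "0 0 0 0 0 0" --pt "0 0 0 0 0 0" --pt "0 0 0 0 0 0" --pt "0 0 0 0 0 0" --claw 0.5 --grip_force 20

```text
t: 17.05
tcp_pos: [0.3604, -0.3167, 0.0258]
ee_rot: [0.991, 0.137, 0.0, 0.0]
wrist_force: [-0.2, -0.9, 1.3]
finger_gap: 0.0656
```

```bash
python3 plan.py
```

```text
t 17.05 p [ 360.4 -316.7   25.8] yaw 15.76 tilt [ 0.03 -0.03] F [-0.2 -0.9  1.3] M [ 0.   -0.07 -0.05] gap 65.6 q6 -1.09
```

Call:
drive_tool --pt "0 0 0 0 0 0" --pt "0 0 0 0 0 0"

```text
t: 17.25
tcp_pos: [0.3604, -0.3167, 0.0256]
ee_rot: [0.991, 0.137, 0.0, 0.0]
wrist_force: [0.6, 1.2, 6.0]
finger_gap: 0.0597
```

Call:
drive_tool --pt "0 0 0 0 0 0" --pt "0 0 0 0 0 0" --pt "0 0 0 0 0 1" --pt "0 0 0 0 0 1" --pt "0 0 0 0 0 1" --pt "0 0 0 0 0 1" --pt "0 0 0 0 0 1" --pt "0 0 0 0 0 1" --claw -0.75

```text
t: 18.05
tcp_pos: [0.3601, -0.3165, 0.0251]
ee_rot: [0.975, -0.223, -0.0, -0.0]
wrist_force: [0.2, 1.1, -0.8]
finger_gap: 0.0816
```

Call:
drive_tool --pt "0 0 0 0 0 1" --pt "0 0 0 0 0 1" --pt "0 0 0 0 0 1" --pt "0 0 0 0 0 1" --pt "0 0 0 0 0 1" --pt "0 0 0 0 0 1" --pt "0 0 0 0 0 1" --pt "0 0 0 0 0 0.1"

```text
t: 18.85
tcp_pos: [0.3601, -0.3166, 0.0251]
ee_rot: [0.796, -0.605, -0.0, -0.0]
wrist_force: [0.2, -0.3, -0.8]
finger_gap: 0.0813
```

Call:
drive_tool --pt "0 0 0 0 0 0" --pt "0 0 0 0 0 0" --pt "0 0 0 0 0 0" --pt "0 0 0 0 0 0" --pt "0 0 0 0 0 0" --claw 0.5 --grip_force 30

```text
t: 19.35
tcp_pos: [0.3602, -0.3166, 0.0252]
ee_rot: [0.797, -0.604, -0.0, -0.0]
wrist_force: [0.3, -0.7, -0.6]
finger_gap: 0.0592
```

```bash
python3 plan.py; python3 plan.py "[(.3604,-.3167,.085,-74.5),(.5306,.0438,.13,56.8)]"
```

```text
t 19.35 p [ 360.2 -316.6   25.2] yaw -74.25 tilt [-0.  0.] F [ 0.3 -0.7 -0.6] M [ 0.02 -0.06  0.01] gap 59.2 q6 0.48
at [ 0.3602 -0.3166  0.0252] -74.25 t 19.35
[[0, 0, -0.75, 0, 0, 0.009], [0, 0, -0.74, 0, 0, 0.009], [0.01, -0.01, -0.75, 0, 0, 0.009], [0, 0, -0.75, 0, 0, 0.009], [-0.75, -0.65, -0.11, 0, 0, -0.955], [-0.68, -0.73, -0.11, 0, 0, -0.955], [-0.59, -0.81, -0.12, 0, 0, -0.955], [-0.49, -0.87, -0.11, 0, 0, -0.955]]
[[-0.39, -0.91, -0.11, 0, 0, -0.955], [-0.28, -0.96, -0.11, 0, 0, -0.955], [-0.17, -0.98, -0.12, 0, 0, -0.955], [-0.06, -1.0, -0.11, 0, 0, -0.955], [0.06, -0.99, -0.11, 0, 0, -0.955], [0.17, -0.98, -0.11, 0, 0, -0.955], [0.29, -0.96, -0.12, 0, 0, -0.955], [0.38, -0.92, -0.11, 0, 0, -0.955]]
[[0.5, -0.86, -0.11, 0, 0, -0.955], [0.58, -0.81, -0.11, 0, 0, -0.955], [0.68, -0.73, -0.12, 0, 0, -0.955], [0.75, -0.65, -0.11, 0, 0, -0.955], [0.83, -0.56, -0.11, 0, 0, -0.955], [0.88, -0.46, -0.11, 0, 0, -0.955], [0.93, -0.36, -0.12, 0, 0, -0.955], [0.97, -0.25, -0.11, 0, 0, -0.955]]
end [0.5306 0.0439 0.13  ] 24
```

Call:
drive_tool --pt "0 0 -0.8 0 0 0.01" --pt "0 0 -0.8 0 0 0.01" --pt "0 0 -0.8 0 0 0.01" --pt "0 0 -0.8 0 0 0.01" --pt "-0.75 -0.65 -0.15 0 0 -0.95" --pt "-0.68 -0.73 -0.15 0 0 -0.95" --pt "-0.59 -0.81 -0.15 0 0 -0.95" --pt "-0.49 -0.87 -0.15 0 0 -0.95"

```text
t: 20.15
tcp_pos: [0.3945, -0.2437, 0.1013]
ee_rot: [0.913, -0.408, -0.0, -0.0]
wrist_force: [0.6, -0.5, -1.3]
finger_gap: 0.0595
```

Call:
drive_tool --pt "-0.4 -0.91 -0.1 0 0 -0.95" --pt "-0.28 -0.96 -0.1 0 0 -0.95" --pt "-0.17 -0.98 -0.1 0 0 -0.95" --pt "-0.06 -1 -0.1 0 0 -0.95" --pt "0.06 -1 -0.1 0 0 -0.95" --pt "0.17 -0.98 -0.1 0 0 -0.95" --pt "0.29 -0.96 -0.1 0 0 -0.95" --pt "0.38 -0.92 -0.1 0 0 -0.95"

```text
t: 20.95
tcp_pos: [0.4632, -0.0995, 0.1172]
ee_rot: [0.999, 0.036, -0.0, -0.0]
wrist_force: [-0.5, -0.4, -1.2]
finger_gap: 0.0596
```

```bash
python3 plan.py; python3 plan.py "[(.5306,.0438,.1,56.8)]"
```

```text
t 20.95 p [463.2 -99.5 117.2] yaw 4.12 tilt [-0.02  0.01] F [-0.5 -0.4 -1.2] M [-0.04 -0.1  -0.02] gap 59.6 q6 -0.38
at [ 0.4632 -0.0995  0.1172] 4.12 t 20.95
[[0.48, -0.86, 0.11, 0, 0, -0.958], [0.58, -0.8, 0.1, 0, 0, -0.958], [0.67, -0.73, 0.11, 0, 0, -0.958], [0.75, -0.65, 0.11, 0, 0, -0.958], [0.82, -0.56, 0.11, 0, 0, -0.958], [0.87, -0.46, 0.1, 0, 0, -0.958], [0.93, -0.36, 0.11, 0, 0, -0.958], [0.95, -0.25, 0.11, 0, 0, -0.958]]
end [0.5305 0.0438 0.1   ] 8
```

Call:
drive_tool --pt "0.48 -0.86 0.1 0 0 -0.96" --pt "0.58 -0.8 0.1 0 0 -0.96" --pt "0.67 -0.73 0.1 0 0 -0.96" --pt "0.75 -0.65 0.1 0 0 -0.96" --pt "0.82 -0.56 0.1 0 0 -0.96" --pt "0.87 -0.46 0.1 0 0 -0.96" --pt "0.93 -0.36 0.1 0 0 -0.96" --pt "0.95 -0.25 0.1 0 0 -0.96"

```text
t: 21.75
tcp_pos: [0.5311, 0.0435, 0.101]
ee_rot: [0.879, 0.477, -0.0, -0.0]
wrist_force: [0.5, -0.4, -1.4]
finger_gap: 0.0595
```

Call:
drive_tool --pt "0 0 0 0 0 0" --pt "0 0 0 0 0 0"

```text
t: 21.95
tcp_pos: [0.5306, 0.0426, 0.101]
ee_rot: [0.881, 0.474, -0.0, -0.0]
wrist_force: [-0.5, -0.3, -1.4]
finger_gap: 0.0592
```

```bash
python3 plan.py; python3 plan.py "[(.5306,.0438,.083,56.8)]"
```

```text
t 21.95 p [530.6  42.6 101. ] yaw 56.54 tilt [-0.04 -0.  ] F [-0.5 -0.3 -1.4] M [ 0.   -0.17  0.01] gap 59.2 q6 -0.99
at [0.5306 0.0426 0.101 ] 56.54 t 21.95
[[0.05, -0.03, 0.9, -0.005, 0.004, -0.038]]
end [0.5306 0.0437 0.083 ] 1
```

Call:
drive_tool --pt "0.03 -0.02 0.4 0 0 -0.03" --pt "0 0 0.4 0 0 0" --pt "0 0 0.1 0 0 0"

```text
t: 22.25
tcp_pos: [0.5302, 0.0429, 0.082]
ee_rot: [0.88, 0.475, -0.001, -0.0]
wrist_force: [0.6, -0.4, -1.1]
finger_gap: 0.0595
```

```bash
python3 plan.py
```

```text
t 22.25 p [530.2  42.9  82. ] yaw 56.76 tilt [-0.11 -0.  ] F [ 0.6 -0.4 -1.1] M [ 0.06 -0.13 -0.03] gap 59.5 q6 -1.0
```

Call:
drive_tool --pt "0.02 -0.02 0.1 0 0 0" --pt "0 0 0.1 0 0 0" --pt "0 0 0.1 0 0 0"

```text
t: 22.55
tcp_pos: [0.5309, 0.0439, 0.0772]
ee_rot: [0.88, 0.476, 0.0, 0.0]
wrist_force: [0.1, 0.3, -1.8]
finger_gap: 0.0596
```

```bash
python3 plan.py
```

```text
t 22.55 p [530.9  43.9  77.2] yaw 56.82 tilt [ 0.01 -0.  ] F [ 0.1  0.3 -1.8] M [ 0.02 -0.11 -0.03] gap 59.6 q6 -1.0
```

Call:
drive_tool --pt "0 0 0.2 0 0 0" --pt "0 0 0.2 0 0 0" --pt "0 0 0.2 0 0 0" --pt "0 0 0.2 0 0 0" --pt "0 0 0.1 0 0 0" --pt "0 0 0 0 0 0"

```text
t: 23.15
tcp_pos: [0.5307, 0.0439, 0.0589]
ee_rot: [0.879, 0.476, -0.0, -0.0]
wrist_force: [0.3, -0.4, -0.8]
finger_gap: 0.0597
```

Call:
drive_tool --pt "0 0 0.1 0 0 0" --pt "0 0 0.06 0 0 0" --pt "0 0 0 0 0 0"

```text
t: 23.45
tcp_pos: [0.5308, 0.0439, 0.0559]
ee_rot: [0.879, 0.476, -0.0, -0.0]
wrist_force: [0.5, -0.6, -1.2]
finger_gap: 0.0595
```

```bash
python3 plan.py
```

```text
t 23.45 p [530.8  43.9  55.9] yaw 56.84 tilt [-0.01 -0.  ] F [ 0.5 -0.6 -1.2] M [-0.01 -0.18  0.02] gap 59.5 q6 -1.0
```

Call:
drive_tool --pt "0 0 0.04 0 0 0" --pt "0 0 0.03 0 0 0" --pt "0 0 0 0 0 0"

```text
t: 23.75
tcp_pos: [0.531, 0.0439, 0.0552]
ee_rot: [0.879, 0.476, 0.0, 0.0]
wrist_force: [-2.8, 0.2, 6.4]
finger_gap: 0.0595
```

Call:
drive_tool --pt "0 0 0 0 0 0" --pt "0 0 0 0 0 0" --pt "0 0 0 0 0 0" --pt "0 0 -0.2 0 0 0" --pt "0 0 -0.8 0 0 0" --pt "0 0 -1 0 0 0" --pt "0 0 -1 0 0 0" --pt "0 0 -1 0 0 0" --claw -0.7

```text
t: 24.55
tcp_pos: [0.5308, 0.0439, 0.1357]
ee_rot: [0.879, 0.476, 0.0, 0.0]
wrist_force: [-0.1, 0.1, -0.5]
finger_gap: 0.0792
```

```bash
python3 plan.py "[(.6131,-.2629,.085,-24)]"
```

```text
at [0.5308 0.0439 0.1357] 56.84 t 24.55
[[-0.81, 0.91, 0.19, 0, 0, 0.904], [-0.72, 0.99, 0.2, 0, 0, 0.904], [-0.6, 1.0, 0.19, 0, 0, 0.904], [-0.47, 1.0, 0.2, 0, 0, 0.904], [-0.33, 1.0, 0.19, 0, 0, 0.904], [-0.19, 1.0, 0.2, 0, 0, 0.904], [-0.04, 1.0, 0.19, 0, 0, 0.904], [0.12, 1.0, 0.2, 0, 0, 0.904]]
[[0.27, 1.0, 0.19, 0, 0, 0.904], [0.43, 1.0, 0.2, 0, 0, 0.904], [0.57, 1.0, 0.19, 0, 0, 0.904], [0.71, 1.0, 0.2, 0, 0, 0.904], [0.84, 1.0, 0.19, 0, 0, 0.904]]
end [ 0.623  -0.2323  0.0851] 13
```

Call:
drive_tool --pt "-0.8 0.9 0 0 0 0.9" --pt "-0.72 1 0 0 0 0.9" --pt "-0.6 1 0 0 0 0.9" --pt "-0.47 1 0.1 0 0 0.9" --pt "-0.33 1 0.2 0 0 0.9" --pt "-0.19 1 0.2 0 0 0.9" --pt "-0.04 1 0.2 0 0 0.9" --pt "0.12 1 0.2 0 0 0.9" --claw -1

```text
t: 25.35
tcp_pos: [0.5774, -0.1263, 0.1167]
ee_rot: [0.998, 0.062, 0.0, 0.0]
wrist_force: [0.4, 0.8, -0.2]
finger_gap: 0.0933
```

```bash
python3 - <<'E'
from h import *
for n in("top","side"): cv2.imwrite(f"pics/{n}4.png",manip.camera(n)[:,:,::-1])
a=cv2.imread("pics/top4.png")[130:260,250:400];b=cv2.imread("pics/side4.png")[150:280,250:400]
cv2.imwrite("pics/z4.png",cv2.resize(np.hstack([a,b]),(800,347),interpolation=cv2.INTER_CUBIC))
E
python3 plan.py "[(.6131,-.2629,.085,-24)]"
```

```text
at [ 0.5776 -0.1271  0.1164] 7.1 t 25.45
[[0.12, 0.87, 0.2, 0, 0, 0.565], [0.17, 0.86, 0.19, 0, 0, 0.565], [0.23, 0.85, 0.2, 0, 0, 0.565], [0.29, 0.82, 0.2, 0, 0, 0.565], [0.34, 0.81, 0.19, 0, 0, 0.565], [0.4, 0.78, 0.2, 0, 0, 0.565], [0.45, 0.76, 0.19, 0, 0, 0.565], [0.5, 0.72, 0.2, 0, 0, 0.565]]
end [ 0.6131 -0.263   0.085 ] 8
```

View pics/z4.png

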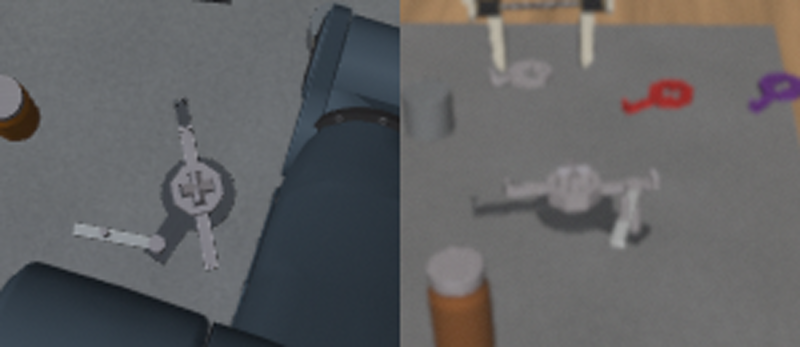

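The mid plate lies over the fixed arm (crop ≈(195,185), arm up to (185,110)), flat above the long one. On to the short plate.

Call:
drive_tool --pt "0.12 0.87 0.1 0 0 0.56" --pt "0.17 0.86 0.1 0 0 0.56" --pt "0.23 0.85 0.15 0 0 0.56" --pt "0.29 0.82 0.2 0 0 0.56" --pt "0.34 0.81 0.2 0 0 0.56" --pt "0.4 0.78 0.2 0 0 0.57" --pt "0.45 0.76 0.2 0 0 0.57" --pt "0.5 0.72 0.2 0 0 0.57"

```text
t: 26.25
tcp_pos: [0.6137, -0.2608, 0.0898]
ee_rot: [0.979, -0.205, -0.0, -0.0]
wrist_force: [-0.6, -0.1, -0.3]
finger_gap: 0.0932
```

Call:
drive_tool --pt "0 0 0 0 0 0"

```text
t: 26.35
tcp_pos: [0.6135, -0.2618, 0.0894]
ee_rot: [0.979, -0.205, -0.0, 0.0]
wrist_force: [0.3, 1.0, -0.0]
finger_gap: 0.0929
```

```bash
python3 - <<'E'
from h import *
for n in("side",): cv2.imwrite(f"pics/{n}5.png",manip.camera(n)[:,:,::-1])
b=cv2.imread("pics/side5.png")[110:230,230:360]
cv2.imwrite("pics/z5.png",cv2.resize(b,(520,480),interpolation=cv2.INTER_CUBIC))
E
python3 plan.py "[(.6131,-.2629,.0257,-24)]"
```

```text
at [ 0.6133 -0.2607  0.0895] -23.54 t 26.4
[[0.01, 0.03, 0.8, 0, 0.001, 0.017], [0.01, 0.02, 0.8, 0, 0.001, 0.017], [0.01, 0.03, 0.79, 0, 0.001, 0.017], [0, 0.02, 0.8, 0, 0.001, 0.017]]
end [ 0.6131 -0.2628  0.0257] 4
```

View pics/z5.png

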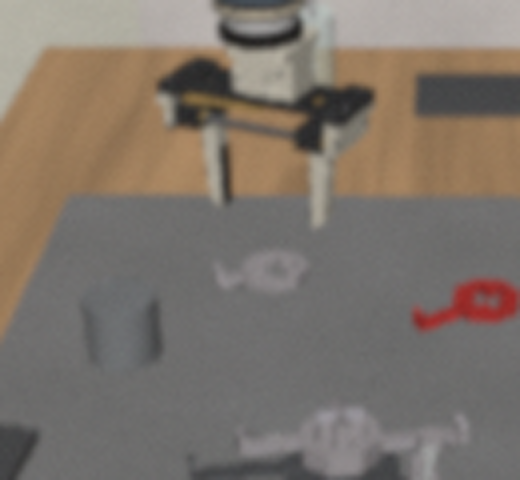

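Call:
drive_tool --pt "0.01 0.02 0.8 0 0 0.02" --pt "0.01 0.01 0.8 0 0 0.02" --pt "0 0.01 0.8 0 0 0.02" --pt "0 0.01 0.8 0 0 0" --pt "0 0 0 0 0 0"

```text
t: 26.9
tcp_pos: [0.6132, -0.2617, 0.0235]
ee_rot: [0.978, -0.208, -0.001, -0.0]
wrist_force: [0.5, 0.3, 0.5]
finger_gap: 0.0931
```

Call:
drive_tool --pt "0 0 0 0 0 0" --pt "0 0 0 0 0 0" --pt "0 0 0 0 0 0" --pt "0 0 0 0 0 0" --pt "0 0 0 0 0 0" --pt "0 0 0 0 0 0" --claw 0.5 --grip_force 20

```text
t: 27.5
tcp_pos: [0.6135, -0.2621, 0.0257]
ee_rot: [0.978, -0.209, 0.0, 0.0]
wrist_force: [-0.4, -0.4, -0.2]
finger_gap: 0.0597
```

```bash
python3 plan.py
```

```text
t 27.5 p [ 613.5 -262.1   25.7] yaw -24.09 tilt [ 0.01 -0.  ] F [-0.4 -0.4 -0.2] M [-0.04 -0.04 -0.02] gap 59.7 q6 -0.05
```

Call:
drive_tool --pt "0 0 0 0 0 0" --pt "0 0 0 0 0 0" --pt "0 0 0 0 0 1" --pt "0 0 0 0 0 1" --pt "0 0 0 0 0 1" --pt "0 0 0 0 0 1" --pt "0 0 0 0 0 1" --pt "0 0 0 0 0 1" --claw -0.75

```text
t: 28.3
tcp_pos: [0.6135, -0.2622, 0.0256]
ee_rot: [0.84, -0.542, 0.0, 0.0]
wrist_force: [0.5, 0.8, -0.5]
finger_gap: 0.0813
```

Call:
drive_tool --pt "0 0 0 0 0 1" --pt "0 0 0 0 0 1" --pt "0 0 0 0 0 1" --pt "0 0 0 0 0 1" --pt "0 0 0 0 0 1" --pt "0 0 0 0 0 1" --pt "0 0 0 0 0 1" --pt "0 0 0 0 0 0.1"

```text
t: 29.1
tcp_pos: [0.6135, -0.2622, 0.0256]
ee_rot: [-0.543, 0.84, 0.0, 0.0]
wrist_force: [0.4, 0.1, -0.3]
finger_gap: 0.0815
```

Call:
drive_tool --pt "0 0 0 0 0 0" --pt "0 0 0 0 0 0" --pt "0 0 0 0 0 0" --pt "0 0 0 0 0 0" --pt "0 0 0 0 0 0" --claw 0.5 --grip_force 30

```text
t: 29.6
tcp_pos: [0.6135, -0.2622, 0.0256]
ee_rot: [-0.544, 0.839, 0.0, -0.0]
wrist_force: [-0.8, 0.7, 0.1]
finger_gap: 0.0596
```

```bash
python3 plan.py; python3 plan.py "[(.6135,-.2621,.1,-114),(.5308,.0439,.12,56.8)]"
```

```text
t 29.6 p [ 613.5 -262.2   25.6] yaw -114.12 tilt [-0.  0.] F [-0.8  0.7  0.1] M [ 0.01 -0.01  0.03] gap 59.6 q6 1.52
at [ 0.6135 -0.2622  0.0256] -114.12 t 29.6
[[0, 0, -0.93, 0, 0, -0.005], [0, 0, -0.93, 0, 0, -0.005], [0, 0, -0.93, 0, 0, -0.005], [0, 0, -0.93, 0, 0, -0.005], [-0.49, 0.4, -0.04, 0, 0, -0.994], [-0.54, 0.34, -0.04, 0, 0, -0.994], [-0.57, 0.27, -0.04, 0, 0, -0.994], [-0.6, 0.2, -0.04, 0, 0, -0.994]]
[[-0.62, 0.13, -0.04, 0, 0, -0.994], [-0.63, 0.06, -0.04, 0, 0, -0.994], [-0.64, -0.03, -0.04, 0, 0, -0.994], [-0.63, -0.09, -0.04, 0, 0, -0.994], [-0.61, -0.17, -0.04, 0, 0, -0.994], [-0.58, -0.24, -0.04, 0, 0, -0.994], [-0.56, -0.31, -0.04, 0, 0, -0.994], [-0.51, -0.37, -0.04, 0, 0, -0.994]]
[[-0.46, -0.44, -0.04, 0, 0, -0.994], [-0.41, -0.48, -0.04, 0, 0, -0.994], [-0.35, -0.53, -0.04, 0, 0, -0.994], [-0.28, -0.57, -0.04, 0, 0, -0.994], [-0.22, -0.59, -0.04, 0, 0, -0.994], [-0.14, -0.62, -0.04, 0, 0, -0.994], [-0.07, -0.63, -0.04, 0, 0, -0.994], [0.01, -0.64, -0.04, 0, 0, -0.994]]
[[0.08, -0.62, -0.04, 0, 0, -0.994], [0.16, -0.62, -0.04, 0, 0, -0.994], [0.23, -0.59, -0.04, 0, 0, -0.994], [0.3, -0.56, -0.04, 0, 0, -0.994], [0.36, -0.52, -0.04, 0, 0, -0.994]]
end [0.5307 0.0439 0.12  ] 29
```

Call:
drive_tool --pt "0 0 -0.93 0 0 0" --pt "0 0 -0.93 0 0 0" --pt "0 0 -0.93 0 0 0" --pt "0 0 -0.93 0 0 0" --pt "-0.49 0.4 -0.05 0 0 -1" --pt "-0.54 0.34 -0.05 0 0 -1" --pt "-0.57 0.27 -0.05 0 0 -1" --pt "-0.6 0.2 -0.05 0 0 -1"

```text
t: 30.4
tcp_pos: [0.6005, -0.2128, 0.1055]
ee_rot: [0.729, -0.684, 0.0, -0.0]
wrist_force: [-0.3, -0.6, -0.7]
finger_gap: 0.0595
```

Call:
drive_tool --pt "-0.62 0.13 -0.05 0 0 -1" --pt "-0.63 0.06 -0.05 0 0 -1" --pt "-0.64 -0.03 -0.05 0 0 -1" --pt "-0.63 -0.1 -0.05 0 0 -1" --pt "-0.61 -0.17 -0.05 0 0 -1" --pt "-0.58 -0.24 -0.05 0 0 -1" --pt "-0.56 -0.31 -0.05 0 0 -1" --pt "-0.51 -0.37 -0.05 0 0 -1"

```text
t: 31.2
tcp_pos: [0.5738, -0.1148, 0.1134]
ee_rot: [0.963, -0.27, 0.001, -0.0]
wrist_force: [-0.0, -0.5, -0.7]
finger_gap: 0.0592
```

Call:
drive_tool --pt "-0.46 -0.44 0 0 0 -1" --pt "-0.41 -0.48 0 0 0 -1" --pt "-0.35 -0.53 0 0 0 -1" --pt "-0.28 -0.57 0 0 0 -1" --pt "-0.22 -0.6 0 0 0 -1" --pt "-0.14 -0.62 0 0 0 -1" --pt "-0.07 -0.63 0 0 0 -1" --pt "0 -0.64 0 0 0 -1"

```text
t: 32.0
tcp_pos: [0.5465, -0.0168, 0.1133]
ee_rot: [0.979, 0.205, 0.001, 0.0]
wrist_force: [-0.5, 0.4, -1.7]
finger_gap: 0.0593
```

```bash
python3 plan.py; python3 plan.py "[(.5308,.0439,.1,56.8)]"
```

```text
t 32.0 p [546.5 -16.8 113.3] yaw 23.65 tilt [ 0.07 -0.  ] F [-0.5  0.4 -1.7] M [-0.02 -0.12  0.06] gap 59.3 q6 -0.53
at [ 0.5465 -0.0168  0.1133] 23.65 t 32.0
[[0.1, -0.62, 0.13, 0.001, -0.001, -0.964], [0.17, -0.6, 0.14, 0.001, -0.001, -0.964], [0.24, -0.58, 0.13, 0.001, -0.001, -0.964], [0.3, -0.55, 0.13, 0.001, -0.001, -0.964], [0.37, -0.51, 0.14, 0.001, -0.001, -0.964]]
end [0.5308 0.0439 0.0999] 5
```

Call:
drive_tool --pt "0.1 -0.62 0.1 0 0 -0.96" --pt "0.17 -0.6 0.1 0 0 -0.96" --pt "0.24 -0.58 0.1 0 0 -0.96" --pt "0.3 -0.55 0.1 0 0 -0.97" --pt "0.37 -0.51 0.2 0 0 -0.97" --pt "0 0 0 0 0 0" --pt "0 0 0 0 0 0"

```text
t: 32.7
tcp_pos: [0.5314, 0.0434, 0.1009]
ee_rot: [0.882, 0.472, 0.0, 0.0]
wrist_force: [-0.8, 0.3, -1.3]
finger_gap: 0.0595
```

```bash
python3 plan.py; python3 plan.py "[(.5308,.0439,.083,56.8)]"
```

```text
t 32.7 p [531.4  43.4 100.9] yaw 56.34 tilt [ 0.05 -0.01] F [-0.8  0.3 -1.3] M [-0.04 -0.1   0.04] gap 59.5 q6 -0.99
at [0.5314 0.0434 0.1009] 56.34 t 32.7
[[0, -0.04, 0.89, 0.007, -0.004, -0.067]]
end [0.5307 0.0439 0.0831] 1
```

Call:
drive_tool --pt "0 -0.03 0.4 0 0 -0.05" --pt "0 0 0.4 0 0 0" --pt "0 0 0.1 0 0 0"

```text
t: 33.0
tcp_pos: [0.53, 0.0435, 0.0809]
ee_rot: [0.88, 0.475, -0.001, -0.0]
wrist_force: [-1.0, -0.0, -2.0]
finger_gap: 0.0594
```

```bash
python3 plan.py
```

```text
t 33.0 p [530.   43.5  80.9] yaw 56.76 tilt [-0.1 -0. ] F [-1. -0. -2.] M [ 0.05 -0.2  -0.01] gap 59.4 q6 -1.0
```

Call:
drive_tool --pt "0 0 0.1 0 0 0" --pt "0 0 0.1 0 0 0"

```text
t: 33.2
tcp_pos: [0.5306, 0.0438, 0.0778]
ee_rot: [0.88, 0.476, -0.0, -0.0]
wrist_force: [-0.4, 0.3, -2.5]
finger_gap: 0.0594
```

```bash
python3 plan.py
```

```text
t 33.2 p [530.6  43.8  77.8] yaw 56.81 tilt [-0.  0.] F [-0.4  0.3 -2.5] M [ 0.   -0.13  0.05] gap 59.4 q6 -1.0
```

Call:
drive_tool --pt "0 0 0.15 0 0 0" --pt "0 0 0.15 0 0 0" --pt "0 0 0.15 0 0 0" --pt "0 0 0.1 0 0 0" --pt "0 0 0 0 0 0"

```text
t: 33.7
tcp_pos: [0.5304, 0.0439, 0.0667]
ee_rot: [0.88, 0.476, -0.0, -0.0]
wrist_force: [0.4, -0.1, -1.4]
finger_gap: 0.0597
```

Call:
drive_tool --pt "0 0 0.04 0 0 0" --pt "0 0 0 0 0 0"

```text
t: 33.9
tcp_pos: [0.5306, 0.0439, 0.0662]
ee_rot: [0.879, 0.476, 0.0, 0.0]
wrist_force: [-0.7, 0.0, -1.3]
finger_gap: 0.0597
```

Call:
drive_tool --pt "0 0 0.04 0 0 0" --pt "0 0 0.03 0 0 0" --pt "0 0 0 0 0 0"

```text
t: 34.2
tcp_pos: [0.5307, 0.0439, 0.0655]
ee_rot: [0.879, 0.476, 0.0, 0.0]
wrist_force: [-3.2, 0.6, 7.1]
finger_gap: 0.0597
```

Call:
drive_tool --pt "0 0 0 0 0 0" --pt "0 0 0 0 0 0" --pt "0 0 0 0 0 0" --pt "0 0 -0.2 0 0 0" --pt "0 0 -0.8 0 0 0" --pt "0 0 -1 0 0 0" --pt "0 0 -1 0 0 0" --pt "0 0 -1 0 0 0" --claw -0.7

```text
t: 35.0
tcp_pos: [0.5305, 0.0439, 0.1459]
ee_rot: [0.879, 0.476, 0.0, 0.0]
wrist_force: [0.7, 0.0, 0.1]
finger_gap: 0.0789
```

```bash
python3 plan.py "[(.4345,.1516,.15,87)]"
```

```text
at [0.5305 0.0439 0.1459] 56.84 t 35.0
[[0.24, -0.87, -0.03, 0, 0, -0.548], [0.29, -0.85, -0.02, 0, 0, -0.548], [0.35, -0.84, -0.03, 0, 0, -0.548], [0.4, -0.8, -0.02, 0, 0, -0.548], [0.45, -0.78, -0.03, 0, 0, -0.548], [0.5, -0.75, -0.03, 0, 0, -0.548], [0.56, -0.71, -0.02, 0, 0, -0.548], [0.59, -0.68, -0.03, 0, 0, -0.548]]
end [0.4345 0.1515 0.15  ] 8
```

Call:
drive_tool --pt "0.24 -0.87 -0.05 0 0 -0.55" --pt "0.29 -0.85 -0.05 0 0 -0.55" --pt "0.35 -0.84 0 0 0 -0.55" --pt "0.4 -0.8 0 0 0 -0.55" --pt "0.45 -0.78 0 0 0 -0.55" --pt "0.5 -0.75 0 0 0 -0.55" --pt "0.56 -0.71 0 0 0 -0.55" --pt "0.6 -0.68 0 0 0 -0.55" --claw 1

```text
t: 35.8
tcp_pos: [0.434, 0.1522, 0.1471]
ee_rot: [0.724, 0.69, 0.0, 0.0]
wrist_force: [0.5, 0.7, -0.3]
finger_gap: 0.0196
```

```bash
python3 - <<'E'
from h import *
for n in("top","side"): cv2.imwrite(f"pics/{n}6.png",manip.camera(n)[:,:,::-1])
a=cv2.imread("pics/top6.png")[130:260,250:400];b=cv2.imread("pics/side6.png")[150:280,250:400]
cv2.imwrite("pics/z6.png",cv2.resize(np.hstack([a,b]),(800,347),interpolation=cv2.INTER_CUBIC))
for n in("top","side"):
  for k,z in(("keeper_peg",.083),("keeper_pivot",.066)):
    for r in manip.pinpoint(k,n)[:2]: print(k,n,round(r["p"],2),np.round(r["position"],1),np.round(ray(n,r["position"],z)[:2],4))
E
python3 plan.py
```

```text
keeper_peg top 0.22 [168.8 318. ] [0.6234 0.0607]
keeper_pivot top 0.76 [222.6 306.2] [0.4545 0.0949]
keeper_pivot top 0.2 [146.9 373.3] [ 0.7031 -0.1161]
keeper_peg side 0.44 [227.8 335.5] [0.4647 0.1504]
keeper_pivot side 0.74 [224.2 337.5] [0.4596 0.1114]
keeper_pivot side 0.74 [325.4 242.4] [0.6554 0.4706]
t 36.1 p [435.1 151.2 147. ] yaw 86.99 tilt [0.03 0.  ] F [ 0.2  0.7 -0.5] M [ 0.05 -0.16 -0.01] gap 0.9 q6 -1.28
```

View pics/z6.png

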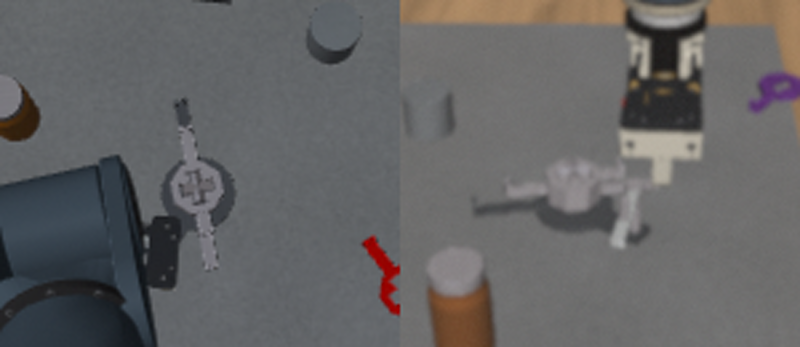

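Call:
drive_tool --pt "0 0 0.8 0 0 0" --pt "0 0 0.8 0 0 0" --pt "0 0 0.7 0 0 0" --pt "0 0 0 0 0 0"

```text
t: 36.5
tcp_pos: [0.4341, 0.1509, 0.0995]
ee_rot: [0.725, 0.688, -0.001, -0.001]
wrist_force: [-0.4, 0.4, -0.1]
finger_gap: 0.0006
```

```bash
cat > keep.py <<'E'
from plan import *
import sys
a0,a1,o0,o1,n=map(float,sys.argv[1:6]); n=int(n)
piv=np.array([.4597,.0904])
p,r,s=cur(); st(); out=[]
rv=(r.inv()*down(a0)).as_rotvec()
for i in range(1,n+1):
    th=a0+(a1-a0)*i/n; o=o0+(o1-o0)*i/n; t=np.radians(th)
    tp=np.r_[piv+.06*np.array([np.cos(t),np.sin(t)])+o*1e-3*np.array([-np.sin(t),np.cos(t)]),.1]
    sh=np.round(r.inv().apply(tp-p)/.02,2); dr=(r.inv()*down(th)).as_rotvec()
    tu=np.array([0,0,np.round(dr[2]/.12,2)])
    out.append([float(x)+0 for x in[*sh,*tu]]); p=p+r.apply(sh*.02); r=r*R.from_rotvec(tu*.12)
for i in range(0,n,8): print(out[i:i+8])
E
python3 keep.py 87 87 28 12 4; python3 keep.py 87 -30 28 12.5 36
```

```text
t 36.5 p [434.1 150.9  99.5] yaw 86.99 tilt [-0.15 -0.04] F [-0.4  0.4 -0.1] M [ 0.07 -0.19  0.02] gap 0.6 q6 -1.29
[[0.05, 0.24, -0.02, 0.0, 0.0, 0.0], [0.0, 0.2, 0.0, 0.0, 0.0, 0.0], [0.0, 0.2, 0.0, 0.0, 0.0, 0.0], [0.0, 0.2, -0.01, 0.0, 0.0, 0.0]]
t 36.5 p [434.1 150.9  99.5] yaw 86.99 tilt [-0.15 -0.04] F [-0.4  0.4 -0.1] M [ 0.07 -0.19  0.02] gap 0.6 q6 -1.29
[[0.12, 0.23, -0.02, 0.0, 0.0, 0.47], [0.07, 0.2, 0.0, 0.0, 0.0, 0.47], [0.07, 0.19, 0.0, 0.0, 0.0, 0.48], [0.07, 0.19, -0.01, 0.0, 0.0, 0.47], [0.07, 0.2, 0.0, 0.0, 0.0, 0.47], [0.07, 0.19, 0.0, 0.0, 0.0, 0.48], [0.06, 0.19, 0.0, 0.0, 0.0, 0.47], [0.07, 0.2, 0.0, 0.0, 0.0, 0.47]]
[[0.06, 0.19, 0.0, 0.0, 0.0, 0.47], [0.06, 0.19, 0.0, 0.0, 0.0, 0.48], [0.07, 0.2, 0.0, 0.0, 0.0, 0.47], [0.06, 0.19, 0.0, 0.0, 0.0, 0.47], [0.05, 0.19, 0.0, 0.0, 0.0, 0.47], [0.06, 0.2, 0.0, 0.0, 0.0, 0.48], [0.06, 0.19, 0.0, 0.0, 0.0, 0.47], [0.05, 0.19, 0.0, 0.0, 0.0, 0.47]]
[[0.06, 0.2, 0.0, 0.0, 0.0, 0.47], [0.05, 0.19, 0.0, 0.0, 0.0, 0.48], [0.05, 0.19, 0.0, 0.0, 0.0, 0.47], [0.05, 0.2, 0.0, 0.0, 0.0, 0.47], [0.05, 0.19, 0.0, 0.0, 0.0, 0.48], [0.05, 0.19, 0.0, 0.0, 0.0, 0.47], [0.04, 0.2, 0.0, 0.0, 0.0, 0.47], [0.05, 0.19, 0.0, 0.0, 0.0, 0.47]]
[[0.04, 0.19, 0.0, 0.0, 0.0, 0.48], [0.05, 0.2, 0.0, 0.0, 0.0, 0.47], [0.04, 0.19, 0.0, 0.0, 0.0, 0.47], [0.04, 0.19, 0.0, 0.0, 0.0, 0.47], [0.04, 0.19, 0.0, 0.0, 0.0, 0.48], [0.04, 0.2, 0.0, 0.0, 0.0, 0.47], [0.03, 0.19, 0.0, 0.0, 0.0, 0.47], [0.04, 0.19, 0.0, 0.0, 0.0, 0.48]]
[[0.03, 0.2, 0.0, 0.0, 0.0, 0.47], [0.03, 0.19, 0.0, 0.0, 0.0, 0.47], [0.04, 0.19, 0.0, 0.0, 0.0, 0.47], [0.03, 0.19, 0.0, 0.0, 0.0, 0.48]]
```

Run:
```python
from h import *
for n in("side",): cv2.imwrite(f"pics/{n}7.png",manip.camera(n)[:,:,::-1])
b=cv2.imread("pics/side7.png")[150:260,270:390]
cv2.imwrite("pics/z7.png",cv2.resize(b,(600,550),interpolation=cv2.INTER_CUBIC))
```

```text
(no output)
```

View pics/z7.png

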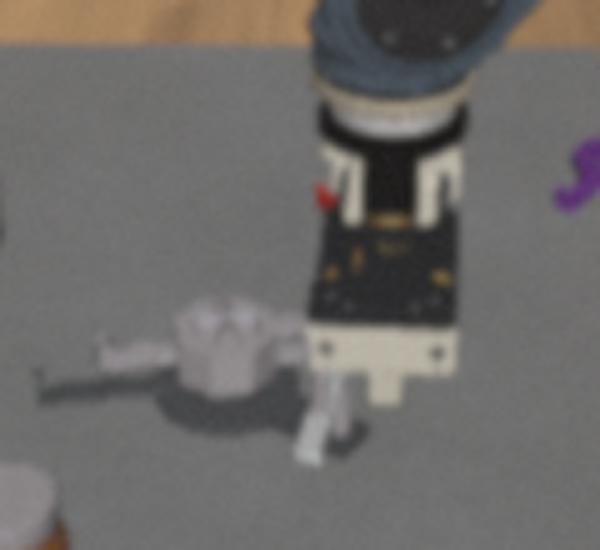

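Call:
drive_tool --pt "0.05 0.24 0 0 0 0" --pt "0 0.2 0 0 0 0" --pt "0 0.2 0 0 0 0" --pt "0 0.2 0 0 0 0"

```text
t: 36.95
tcp_pos: [0.4519, 0.1518, 0.1012]
ee_rot: [0.725, 0.689, 0.0, 0.0]
wrist_force: [-0.4, 0.7, 1.5]
finger_gap: 0.0005
```

```bash
python3 keep.py 87 -25 12.5 12.5 28
```

```text
t 36.95 p [451.9 151.8 101.2] yaw 87.08 tilt [0.04 0.01] F [-0.4  0.7  1.5] M [ 0.04 -0.17  0.03] gap 0.5 q6 -1.29
[[-0.01, 0.13, 0.06, 0.0, 0.0, 0.59], [0.04, 0.22, 0.0, 0.0, 0.0, 0.59], [0.03, 0.21, 0.0, 0.0, 0.0, 0.58], [0.04, 0.21, 0.0, 0.0, 0.0, 0.58], [0.04, 0.21, 0.0, 0.0, 0.0, 0.58], [0.03, 0.21, 0.0, 0.0, 0.0, 0.58], [0.04, 0.21, 0.0, 0.0, 0.0, 0.58], [0.03, 0.21, 0.0, 0.0, 0.0, 0.59]]
[[0.04, 0.21, 0.0, 0.0, 0.0, 0.58], [0.04, 0.21, 0.0, 0.0, 0.0, 0.58], [0.03, 0.21, 0.0, 0.0, 0.0, 0.58], [0.04, 0.21, 0.0, 0.0, 0.0, 0.58], [0.04, 0.21, 0.0, 0.0, 0.0, 0.59], [0.03, 0.21, 0.0, 0.0, 0.0, 0.58], [0.04, 0.22, 0.0, 0.0, 0.0, 0.58], [0.04, 0.21, 0.0, 0.0, 0.0, 0.58]]
[[0.03, 0.21, 0.0, 0.0, 0.0, 0.58], [0.04, 0.21, 0.0, 0.0, 0.0, 0.58], [0.03, 0.21, 0.0, 0.0, 0.0, 0.59], [0.04, 0.21, 0.0, 0.0, 0.0, 0.58], [0.04, 0.21, 0.0, 0.0, 0.0, 0.58], [0.03, 0.21, 0.0, 0.0, 0.0, 0.58], [0.04, 0.21, 0.0, 0.0, 0.0, 0.58], [0.04, 0.21, 0.0, 0.0, 0.0, 0.58]]
[[0.03, 0.21, 0.0, 0.0, 0.0, 0.59], [0.04, 0.21, 0.0, 0.0, 0.0, 0.58], [0.04, 0.21, 0.0, 0.0, 0.0, 0.58], [0.03, 0.22, 0.0, 0.0, 0.0, 0.58]]
```

Call:
drive_tool --pt "0 0.13 0 0 0 0.58" --pt "0.04 0.22 0 0 0 0.58" --pt "0.03 0.21 0 0 0 0.58" --pt "0.04 0.21 0 0 0 0.58" --pt "0.04 0.21 0 0 0 0.58" --pt "0.03 0.21 0 0 0 0.58" --pt "0.04 0.21 0 0 0 0.58" --pt "0.03 0.21 0 0 0 0.58"

```text
t: 37.75
tcp_pos: [0.4836, 0.1469, 0.101]
ee_rot: [0.887, 0.462, 0.0, -0.0]
wrist_force: [0.6, 0.6, -0.4]
finger_gap: 0.0003
```

```bash
python3 - <<'E'
from h import *
for n in("side","top"): cv2.imwrite(f"pics/{n}8.png",manip.camera(n)[:,:,::-1])
b=cv2.imread("pics/side8.png")[170:260,270:360];a=cv2.imread("pics/top8.png")[160:250,260:350]
cv2.imwrite("pics/z8.png",cv2.resize(np.hstack([a,b]),(800,400),interpolation=cv2.INTER_CUBIC))
E
python3 keep.py 54 -25 12.5 12.5 20
```

```text
t 37.85 p [483.8 146.8 101. ] yaw 55.11 tilt [0.03 0.01] F [-1.3 -0.4  0.7] M [ 0.01 -0.09  0.  ] gap 0.5 q6 -0.76
[[0.04, 0.27, 0.05, 0.0, 0.0, 0.74], [0.04, 0.21, 0.0, 0.0, 0.0, 0.57], [0.03, 0.2, 0.0, 0.0, 0.0, 0.58], [0.04, 0.21, 0.0, 0.0, 0.0, 0.57], [0.04, 0.21, 0.0, 0.0, 0.0, 0.57], [0.03, 0.21, 0.0, 0.0, 0.0, 0.58], [0.04, 0.21, 0.0, 0.0, 0.0, 0.57], [0.03, 0.21, 0.0, 0.0, 0.0, 0.58]]
[[0.04, 0.2, 0.0, 0.0, 0.0, 0.57], [0.03, 0.21, 0.0, 0.0, 0.0, 0.58], [0.04, 0.21, 0.0, 0.0, 0.0, 0.57], [0.04, 0.21, 0.0, 0.0, 0.0, 0.58], [0.03, 0.21, 0.0, 0.0, 0.0, 0.57], [0.04, 0.2, 0.0, 0.0, 0.0, 0.58], [0.03, 0.21, 0.0, 0.0, 0.0, 0.57], [0.04, 0.21, 0.0, 0.0, 0.0, 0.57]]
[[0.04, 0.21, 0.0, 0.0, 0.0, 0.58], [0.03, 0.21, 0.0, 0.0, 0.0, 0.57], [0.04, 0.2, 0.0, 0.0, 0.0, 0.58], [0.03, 0.21, 0.0, 0.0, 0.0, 0.57]]
```

View pics/z8.png

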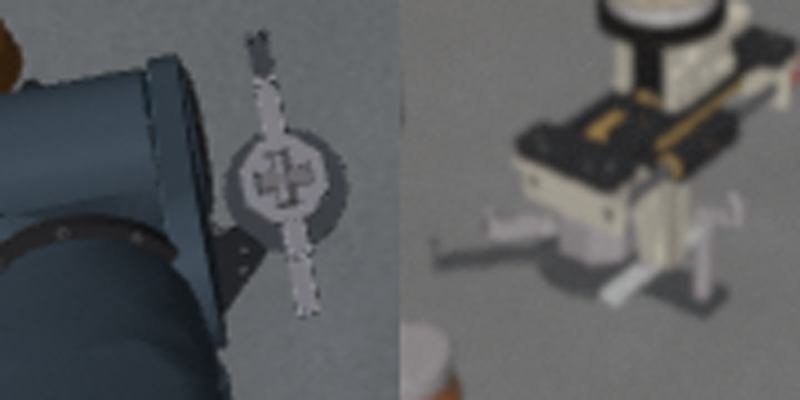

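The side view shows the bar end (crop ≈(620,290)) swinging with the fingers. I keep pushing.

Call:
drive_tool --pt "0.04 0.24 0 0 0 0.6" --pt "0.04 0.21 0 0 0 0.58" --pt "0.03 0.21 0 0 0 0.58" --pt "0.04 0.21 0 0 0 0.58" --pt "0.04 0.21 0 0 0 0.58" --pt "0.03 0.21 0 0 0 0.58" --pt "0.04 0.21 0 0 0 0.58" --pt "0.03 0.21 0 0 0 0.58"

```text
t: 38.65
tcp_pos: [0.5099, 0.1254, 0.1009]
ee_rot: [0.98, 0.2, 0.0, -0.0]
wrist_force: [0.4, 0.7, -1.1]
finger_gap: 0.0003
```

Call:
drive_tool --pt "0.04 0.21 0 0 0 0.58" --pt "0.04 0.21 0 0 0 0.58" --pt "0.03 0.21 0 0 0 0.58" --pt "0.04 0.21 0 0 0 0.58" --pt "0.04 0.21 0 0 0 0.58" --pt "0.03 0.21 0 0 0 0.58" --pt "0.04 0.21 0 0 0 0.58" --pt "0.03 0.21 0 0 0 0.58"

```text
t: 39.45
tcp_pos: [0.521, 0.0935, 0.101]
ee_rot: [0.997, -0.077, 0.0, -0.0]
wrist_force: [1.0, -0.3, -0.0]
finger_gap: 0.0001
```

```bash
python3 keep.py -9 -33.2 12.5 12.5 10;  python3 - <<'E'
from h import *
for n in("side",): cv2.imwrite(f"pics/{n}9.png",manip.camera(n)[:,:,::-1])
b=cv2.imread("pics/side9.png")[170:260,270:360]
cv2.imwrite("pics/z9.png",cv2.resize(b,(500,500),interpolation=cv2.INTER_CUBIC))
E
```

```text
t 39.45 p [521.   93.5 101. ] yaw -8.79 tilt [0.03 0.01] F [ 1.  -0.3 -0. ] M [ 0.02 -0.26  0.  ] gap 0.1 q6 0.24
[[0.02, 0.14, 0.05, 0.0, 0.0, 0.38], [0.03, 0.12, 0.0, 0.0, 0.0, 0.36], [0.02, 0.13, 0.0, 0.0, 0.0, 0.35], [0.02, 0.13, 0.0, 0.0, 0.0, 0.35], [0.03, 0.13, 0.0, 0.0, 0.0, 0.35], [0.02, 0.12, 0.0, 0.0, 0.0, 0.35], [0.02, 0.13, 0.0, 0.0, 0.0, 0.35], [0.03, 0.13, 0.0, 0.0, 0.0, 0.36]]
[[0.02, 0.12, 0.0, 0.0, 0.0, 0.35], [0.03, 0.13, 0.0, 0.0, 0.0, 0.35]]
```

View pics/z9.png

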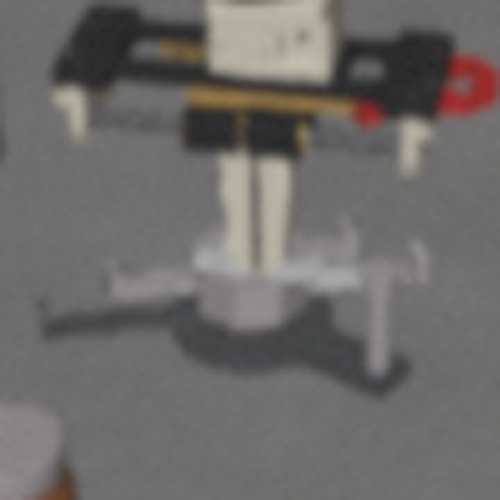

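Call:
drive_tool --pt "0.02 0.13 0 0 0 0.36" --pt "0.03 0.13 0 0 0 0.36" --pt "0.02 0.13 0 0 0 0.36" --pt "0.02 0.13 0 0 0 0.36" --pt "0.03 0.13 0 0 0 0.36" --pt "0.02 0.13 0 0 0 0.36" --pt "0.02 0.12 0 0 0 0.36"

```text
t: 40.2
tcp_pos: [0.519, 0.0755, 0.101]
ee_rot: [0.974, -0.225, 0.0, -0.0]
wrist_force: [0.2, -0.1, -0.4]
finger_gap: 0.0004
```

```bash
python3 keep.py -26 -33.2 12.5 12.5 4
```

```text
t 40.2 p [519.   75.5 101. ] yaw -25.99 tilt [0.03 0.  ] F [ 0.2 -0.1 -0.4] M [ 0.04 -0.19  0.05] gap 0.4 q6 0.51
[[0.03, 0.1, 0.05, 0.0, 0.0, 0.26], [0.02, 0.09, 0.0, 0.0, 0.0, 0.27], [0.01, 0.1, 0.0, 0.0, 0.0, 0.26], [0.02, 0.09, 0.0, 0.0, 0.0, 0.26]]
```

Call:
drive_tool --pt "0.02 0.1 0 0 0 0.26" --pt "0.02 0.1 0 0 0 0.26" --pt "0.02 0.1 0 0 0 0.26"

```text
t: 40.5
tcp_pos: [0.5171, 0.0696, 0.1009]
ee_rot: [0.962, -0.271, 0.0, -0.0]
wrist_force: [0.8, 0.6, 0.7]
finger_gap: 0.0001
```

Call:
drive_tool --pt "0.02 0.09 0 0 0 0.26" --pt "0 0 0 0 0 0"

```text
t: 40.7
tcp_pos: [0.5169, 0.0683, 0.101]
ee_rot: [0.958, -0.287, 0.0, -0.001]
wrist_force: [2.6, 5.6, -0.1]
finger_gap: 0.0007
```

```bash
python3 plan.py
```

```text
t 40.7 p [516.9  68.3 101. ] yaw -33.36 tilt [0.07 0.07] F [ 2.6  5.6 -0.1] M [ 0.93 -0.5   0.01] gap 0.7 q6 0.62
```

Call:
drive_tool --pt "0 -0.3 0 0 0 0" --pt "0 -0.7 0 0 0 0" --pt "0 0 -0.8 0 0 0" --pt "0 0 -1 0 0 0" --pt "0 -0.8 -1 0 0 0" --pt "0 -1 -0.8 0 0 0" --pt "0 -1 -0.5 0 0 0" --pt "0 -1 0 0 0 0"

```text
t: 41.5
tcp_pos: [0.5704, 0.1497, 0.1844]
ee_rot: [0.958, -0.286, 0.001, -0.0]
wrist_force: [-0.2, -0.3, -0.7]
finger_gap: 0.0005
```

Call:
drive_tool --pt "1 -0.8 0 0 0 0" --pt "1 -0.8 0 0 0 0" --pt "0.5 -1 0 0 0 0" --pt "0 -1 0 0 0 0" --pt "-0.3 -1 0 0 0 0" --pt "-0.5 -1 0 0 0 0" --pt "-0.5 -1 0 0 0 0" --pt "-0.5 -1 0 0 0 0"

```text
t: 42.3
tcp_pos: [0.6641, 0.2694, 0.1825]
ee_rot: [0.958, -0.286, -0.0, 0.0]
wrist_force: [-0.6, -0.0, 0.7]
finger_gap: 0.0007
```

Run:
```python
from h import *
from plan import st
st()
for n in("side","top"): cv2.imwrite(f"pics/{n}10.png",manip.camera(n)[:,:,::-1])
b=cv2.imread("pics/side10.png")[170:260,270:360];a=cv2.imread("pics/top10.png")[160:250,275:365]
cv2.imwrite("pics/z10.png",cv2.resize(np.hstack([a,b]),(800,400),interpolation=cv2.INTER_CUBIC))
for n in("top","side"):
  for k,z in(("keeper_peg",.083),("keeper_pivot",.066)):
    for r in manip.pinpoint(k,n)[:2]: print(k,n,round(r["p"],2),np.round(r["position"],1),np.round(ray(n,r["position"],z)[:2],4))
```

```text
t 42.3 p [664.1 269.4 182.5] yaw -33.23 tilt [-0.03 -0.02] F [-0.6 -0.   0.7] M [-0.04  0.02  0.02] gap 0.7 q6 0.9
keeper_peg top 0.72 [205.1 318.3] [0.5075 0.0577]
keeper_pivot top 0.71 [223.7 310.8] [0.4513 0.0805]
keeper_pivot top 0.46 [201.7 325.3] [0.5214 0.0364]
keeper_peg side 0.64 [207.9 321.2] [0.5089 0.0549]
keeper_pivot side 0.64 [221.7 337.9] [0.4586 0.0994]
```

View pics/z10.png

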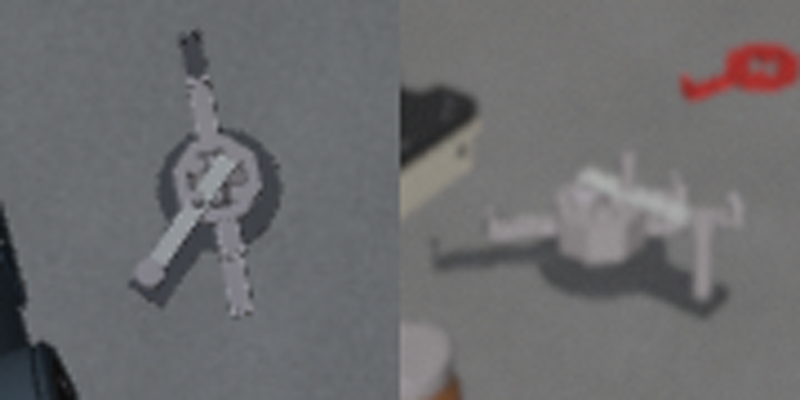

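View pics/top10.png

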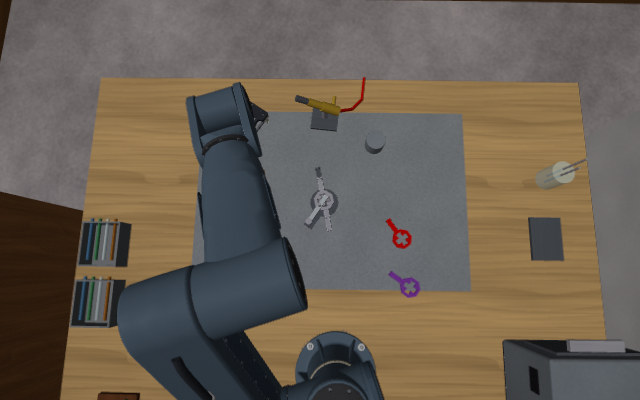

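```bash
python3 -c "
from cell import manip
print(manip.finish_job())"
```

```text
the job is handed in; nothing more can be done
None
```

The rod rest is built and the job is handed in at about 42.5 s of robot time; `finish_job()` reports no verdict.

**Plates:** I slid them onto the hub long, then middle, then short, with the arms away from, over and away from the fixed arm. Each went down without resistance and stopped at 5 to 7 N. The gripper heights at those stops were 45.6, 55.2 and 65.5 mm, about 10 mm apart, which fits each plate lying home on the one below. The pictures show the long and middle plates flat with their arms alternating. The short plate's own arm is hard to tell apart in the final pictures, so its direction rests mainly on the tool's turn when I set it down.

**Keeper:** I pushed it by its peg with the fingers closed until it stopped, where the push reached about 6 N against the stop. That is a little more than the few newtons asked for. The stop came within 0.5 mm of where I had worked out the shut position to be. Both cameras then showed the bar across the hub, with the peg 1 to 3 mm from that position.

**Bystanders:** I did not touch the jar, tin or paddle. The tin shows in its place in the last overhead picture, but the arm hid the jar and the paddle there.

**Disagreements:** Before the first plate, the two cameras differed by about 3.5 mm in y for the stand. The true position turned out to lie between their readings.

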